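# Unpin, load and re-pin the transformer carriage and pin it into the dock

### The job

Pull the headed pin out of the dock fork, park it in the hole of its stand and draw the empty carriage back along its track, clear of the gate; then stand every squat grey transformer can from the bench upright in a pocket of its tray, one to a pocket. Only when all are loaded, push the carriage along its track under the gate fully home, so that its lug is in the dock fork, then take the pin from its stand and push it down through fork and lug until its collar sits flush on the fork. Leave the other things on the bench where they are.

Things in the scene. Friction and masses are not known exactly. Their poses are not given: they have to be found in the camera images.
- can1: squat upright grey steel transformer can, 64 mm diameter, 52 mm tall, about 0.45 kg; two to four of these cans are present (None if absent). Origin: centre of its underside; z is its axis
- can2: squat upright grey steel transformer can, 64 mm diameter, 52 mm tall, about 0.45 kg; two to four of these cans are present (None if absent). Origin: centre of its underside; z is its axis
- can3: squat upright grey steel transformer can, 64 mm diameter, 52 mm tall, about 0.45 kg; two to four of these cans are present (None if absent). Origin: centre of its underside; z is its axis
- can4: squat upright grey steel transformer can, 64 mm diameter, 52 mm tall, about 0.45 kg; two to four of these cans are present (None if absent). Origin: centre of its underside; z is its axis
- tray_floor (a point): centre of the tray floor's upper face (tray 170 x 170 mm outside, floor 46 mm above the bench). Walls and two crossing dividers are 5 mm thick, rise 22 mm above the floor and make four pockets 77.5 mm square, centred 41 mm from this point along its x and its y. y points along the track to the dock fork, x across it; the point moves with the carriage
- carriage (a joint): position of the carriage along its straight level track, m: 0 = against the stop at the loading end, all the tray clear of the gate; 0.17 = against the stop at the dock, fully home, where the lug hole lies under the fork hole. It moves with about 3 N of friction and stays where it is left; it starts at the dock, pinned
- handle_top (a point): centre of the top of the carriage's upright black push post, 22 x 22 mm square (sides along the track's x and y), standing 45 mm clear of the tray at its rear end, top 120 mm above the bench, 79 mm tall and free on all sides; grip it from above to push or pull the carriage
- lug_hole (a point): centre of the top of the vertical 19 mm hole in the carriage's lug, a flat steel plate 10 mm thick and 40 mm wide in front of the tray; moves with the carriage; top of lug 63 mm above the bench
- dock_hole (a point): mouth centre of the vertical 19 mm hole in the dock's steel fork, on the upper plate's top face, 75 mm above the bench; y points along the track, away from the tray. Fork: two plates 10 mm thick, 54 mm wide, 50 mm long, 14 mm apart; the lug slides between. A spring plunger below the fork rubs on the pin: over its last 15 mm or so the pin does not drop by itself but needs a push of 3 to 10 N
- gate (a point): middle of the underside of the gate's crossbeam (226 mm across the track, 30 mm along it, 18 mm high, on two 16 mm posts 210 mm apart), 125 mm above the bench, top 143 mm; fixed to the track, on its centre line 170 mm before the dock hole; it overhangs tray pockets unless the carriage is pulled out
- pin: headed steel pin, 0.16 kg, upright and seated in fork and lug at the start: shank 16 mm diameter, 54 mm long, its last 10 mm tapered to 8 mm; above it a collar 34 mm diameter, 6 mm thick, and on that a round grip knob 24 mm diameter, 36 mm tall. Origin: centre of the collar's underside, on the axis; z points up to the knob. Seated, its origin is at the hole's mouth
- stand_hole (a point): mouth centre of the vertical 19 mm through hole in the pin stand, a fixed black block 60 x 60 x 60 mm, empty at the start, in which the pin is parked upright, collar on the block's top, 60 mm above the bench
- capacitor: black round capacitor, 48 mm diameter, 85 mm tall, standing among the cans, not part of the job. Origin: centre of its underside
- heatsink: finned aluminium heat sink, 60 x 120 x 50 mm, not part of the job. Origin: centre of its underside
- screwdriver: screwdriver lying beyond the track, not part of the job
- tape: roll of yellow tape, 100 mm diameter, 22 mm high, not part of the job
- bowl: white ceramic bowl, 120 mm diameter, 50 mm high, not part of the job
- dial: loose gold-coloured volume dial, 64 mm diameter, 22 mm high, not part of the job
Not all that is in view belongs to the job. Leave any brown or green look-alike of the pin alone. Leave any pink look-alike of the part that bears stand_hole alone.

How it is judged (in metres and radians):
On the way, in this order (a step that is already met when the one before it is completed fails the run):
1. the pin is pulled out of fork and lug and parked upright in the hole of its stand, let go (z of pin in the frame of stand_hole between -0.004 and 0.006 m and horizontal distance between pin and stand_hole below 0.006 m and angle between the z axis of pin and the z axis of stand_hole, either way round below 0.12 rad and contact force between pin and the fingers below 0.5 N), for 0.2 s.
2. every can present stands upright on the floor of a tray pocket, let go, with the carriage not yet home (x of can1 in the frame of tray_floor between -0.085 and 0.085 m and y of can1 in the frame of tray_floor between -0.085 and 0.085 m and z of can1 in the frame of tray_floor between -0.006 and 0.006 m and angle between each of can1, can2, can3, can4's own z axis and vertical below 0.15 rad and contact force between each of can1, can2, can3, can4 and the fingers below 0.5 N and x of can2 in the frame of tray_floor between -0.085 and 0.085 m and y of can2 in the frame of tray_floor between -0.085 and 0.085 m and z of can2 in the frame of tray_floor between -0.006 and 0.006 m and x of can3 in the frame of tray_floor between -0.085 and 0.085 m and y of can3 in the frame of tray_floor between -0.085 and 0.085 m and z of can3 in the frame of tray_floor between -0.006 and 0.006 m and x of can4 in the frame of tray_floor between -0.085 and 0.085 m and y of can4 in the frame of tray_floor between -0.085 and 0.085 m and z of can4 in the frame of tray_floor between -0.006 and 0.006 m and value of joint carriage below 0.15 m), for 0.2 s.
3. the loaded carriage is pushed fully home (value of joint carriage above 0.164 m), for 0.2 s.
4. the pin is through fork and lug, collar flush on the fork (z of pin in the frame of dock_hole between -0.004 and 0.003 m and horizontal distance between pin and dock_hole below 0.005 m and angle between the z axis of pin and the z axis of dock_hole, either way round below 0.12 rad and value of joint carriage above 0.164 m), for 0.2 s.
At the end, for the whole second after the job is handed in: Every can present stands in the tray, upright within 0.15 rad and on its floor within 6 mm; the carriage is within 6 mm of fully home; the pin is through fork and lug, its collar within 3 mm of the fork's top, centred within 5 mm and aligned within 0.12 rad, at rest and let go (all of step 4 and x of can1 in the frame of tray_floor between -0.085 and 0.085 m and y of can1 in the frame of tray_floor between -0.085 and 0.085 m and z of can1 in the frame of tray_floor between -0.006 and 0.006 m and angle between each of can1, can2, can3, can4's own z axis and vertical below 0.15 rad and contact force between each of can1, can2, can3, can4 and the fingers below 0.5 N and x of can2 in the frame of tray_floor between -0.085 and 0.085 m and y of can2 in the frame of tray_floor between -0.085 and 0.085 m and z of can2 in the frame of tray_floor between -0.006 and 0.006 m and x of can3 in the frame of tray_floor between -0.085 and 0.085 m and y of can3 in the frame of tray_floor between -0.085 and 0.085 m and z of can3 in the frame of tray_floor between -0.006 and 0.006 m and x of can4 in the frame of tray_floor between -0.085 and 0.085 m and y of can4 in the frame of tray_floor between -0.085 and 0.085 m and z of can4 in the frame of tray_floor between -0.006 and 0.006 m and linear speed of pin below 0.02 m/s); the robot touches nothing.
It fails at once if any of the other things on the bench is shoved aside by more than 60 mm (distance of any of capacitor, heatsink, screwdriver, tape, bowl, dial from where it was at the start of the episode above 0.06 m).
Of can1, can2, can3, can4 only 2 to 4 are there at a start; the rules pass over those that are not, and their reading is None.
At some moment in a run one of can1, can2, can3, can4 may be knocked a few centimetres aside while the robot is not near it.
It also fails if it takes over 210 s, if anything falls off the work surface, if the arm or the gripper's body presses on something with over 40 N, if the wrist force passes 120 N, or if a joint passes its speed limit or range.

### The arm

A 6-joint arm with a two-finger parallel gripper is mounted at the origin on the work surface. World frame = base frame: x ahead of the robot, y to its left, z up, the work surface at z = 0. Lengths are in mm, angles in degrees, forces in N, time in s.
With the tool pointing down it reaches from about 300 to 825 mm from the base axis. Payload 5.4 kg.
Tool frame: the origin (TCP) lies midway between the tips of the shut fingers; the grasp point (between the pads) lies robot.hold_point_z behind it (robot.hold_point_z is the distance from the TCP to the grasp point, in mm); z points along the fingers, y is the line along which they close (so a half turn about z gives the same grasp; the last joint's range is limited). The gripper opens to 92 mm and grips with 3 to 60 N. Pads are 20 mm wide; open, the fingers measure 128 mm over their backs; the gripper's body (75 mm by 189 mm) begins 69 mm behind the grasp point.
Start: joints at [-81.652, 9.076, 91.501, -0, 79.423, -12.038], TCP at [200.271, -538.978, 189.401] pointing down, gripper open.
Joint ranges: [-166.64, 166.64], [-54.1, 131.32], [10.49, 154.53], [-73.88, 253.88], [9.74, 151.15], [-171.62, 171.62]. Speed limits (degrees/s): [147.25, 147.25, 180, 180, 180, 180].

### API

Orientations are given as [roll, pitch, yaw] about the fixed x, y, z axes, in that order (R = Rz(yaw) Ry(pitch) Rx(roll)).
In Python, from cell import robot gives the robot as it stands.
- The arm moves only by the tool play_rows, never from a script. Its argument "deltas" is one flat list of numbers, 6 for each row, row after row: the shift along the world's x, y, z in cm, then the turn, a rotation vector about the world's x, y, z in rad. A call has 1 to 20 rows; each row is the pose to reach, as a shift and turn from the pose commanded when the call began; what a row does not reach only later rows make up. A row lasts 1/12 s, in which the tool goes at most 41.7 mm and 7.16 degrees, less where a joint would pass 70% of its speed; a pose out of reach is approached as far as the arm can. A call with a gripper value outside its range is refused whole. "jaw" is the opening, from 0 (shut) to 1 (fully open), set as the call begins (left out, the last holds). The fingers move at their own pace and stop on an object; "grip_force" is the grip in N (left out, the last holds). Time passes only in rows, so rows that repeat a pose let the fingers close. It gives the time, the measured TCP pose, the force, the opening and the grip force at its end, in the units of the state.
- robot.observe(): the state, without advancing time (a new reading comes with each control period).
- robot.grab_frame(name): name is "side" or "top" or "wrist"; returns the picture (480x640x3 uint8, red, green, blue); there is no depth.
- robot.calibration(name): a dict with "fx", "fy", "cx", "cy" (pixels), "origin" and "rotation" of the camera in the world. Camera axes: x right, y up, looking along -z (the intrinsics and any distortion apply to the point x, -y, -z); pixel columns grow to the right and rows downward; lengths in mm; the calibration is good to about 2 mm. A picture is of the moment at which its call begins: read the wrist's pose just before it. calibration takes no time and is no camera call; for the wrist camera it gives the pose at the moment of the call.
- robot.hand_in(): hands the job in; it is judged then, once.
Trained networks look in the newest picture that a camera, given by its name, has taken for a name from the list of things; names that differ only in an ending like _2 or _b are one class to them, and where a whole thing is asked for, a point or a joint stands for the part that bears it (a point fixed in the world has none). Each returns a list of dicts, best first, with "score" (0 to 1); they miss things now and then, are a little off and sometimes report something else, mostly with a low value. They report only what shows in the picture. A call takes as long as a camera call. They do not tell look-alikes from the thing itself.
- robot.masks_of(camera, query): "region" (480x640 bool, what is visible of it).
- robot.landmark_of(camera, query): "xyz" ([x, y, z] in mm, in world coordinates, good to about 4 mm: a listed point, or the origin of a listed thing).
The state is a dict: "clock": time; "joint_pos": joint angles; "qd": joint speeds; "joint_torque": joint torques, N m; "position": TCP position; "orientation": TCP orientation; "wrist_force": force on the tool from outside, world axes, zero at the start; "wrist_torque": the same for the moment, N m; "width": finger opening in mm; "finger_force": force on a finger pad.
Only numpy, scipy, OpenCV 4.12 (cv2) and the standard library are available. Lean on these libraries where they do the work, as an engineer would, in place of code of your own. Each camera call takes 0.05 s, during which the arm holds its last target. There are 200 camera calls.

## Working session

There is one attempt and no reset: what is moved stays moved. The work goes in short steps, Python scripts to look and compute and a tool call to move; the robot and the scene stay as the last step left them, time stands still between calls to the robot, and variables do not carry over. Pictures are saved under pics/ and viewed, at most 20 in all, crops included, and the job is handed in when it is done.

Besides the shell and the picture viewer there is one more tool, called as name(argument=value, ...), one argument or row to a line, values as JSON. play_rows: Moves the arm, as the interface text tells. Its arguments: {"type":"object","properties":{"deltas":{"type":"array","items":{"type":"number"}},"jaw":{"type":"number"},"grip_force":{"type":"number"}},"required":["deltas"]}

```bash
ls; mkdir -p pics
cat > h.py <<'E'
from cell import robot
import numpy as np, cv2
def pix2w(c,u,v,z):
    k=robot.calibration(c); d=np.array([(u-k['cx'])/k['fx'],-(v-k['cy'])/k['fy'],-1.])
    R=np.array(k['rotation']); o=np.array(k['origin']); d=R@d
    return o+d*(z-o[2])/d[2]
def w2pix(c,p):
    k=robot.calibration(c); q=np.array(k['rotation']).T@(np.array(p)-np.array(k['origin']))
    return k['cx']+k['fx']*q[0]/-q[2], k['cy']-k['fy']*q[1]/-q[2]
def save(c,n):
    f=robot.grab_frame(c); cv2.imwrite(f'pics/{n}.png',f[:,:,::-1]); return f
def lm(c,qs):
    for q in qs:
        print(c,q,[(np.round(r['xyz'],0).tolist(),round(r['score'],2)) for r in robot.landmark_of(c,q)][:6])
E
python3 - <<'E'
from h import *
print(robot.hold_point_z,robot.calibration('top'))
save('top','t0');save('side','s0')
for c in('top','side'): lm(c,['can1','tray_floor','handle_top','dock_hole','gate','pin','stand_hole','capacitor','lug_hole'])
print(robot.observe()['clock'])
E
```

```text
pics
18.700000000000003 {'fx': 434.8526003228983, 'fy': 434.8526003228983, 'cx': 316.5760050958636, 'cy': 246.79716457341718, 'origin': array([ 445.49286189,   66.17893544, 1376.36271249]), 'rotation': array([  4.59313137,  -0.99958754, -88.74824928])}
top can1 [([412.0, -161.0, 1.0], 0.97), ([462.0, -432.0, -2.0], 0.85), ([386.0, -324.0, 4.0], 0.7), ([604.0, -323.0, 1.0], 0.61), ([571.0, 299.0, 66.0], 0.58)]
top tray_floor [([556.0, 165.0, 45.0], 0.96), ([761.0, 227.0, 6.0], 0.67)]
top handle_top [([550.0, 36.0, 120.0], 0.83), ([414.0, -164.0, 1.0], 0.39)]
top dock_hole [([569.0, 303.0, 74.0], 0.67), ([762.0, 228.0, 3.0], 0.19)]
top gate [([551.0, 126.0, 125.0], 0.71)]
top pin [([379.0, 276.0, 59.0], 0.64), ([704.0, 279.0, 52.0], 0.63), ([792.0, 35.0, -4.0], 0.6), ([569.0, 298.0, 76.0], 0.54), ([704.0, 379.0, 55.0], 0.45)]
top stand_hole [([296.0, 169.0, 59.0], 0.95), ([380.0, 278.0, 60.0], 0.77)]
top capacitor [([508.0, -268.0, -0.0], 0.87), ([557.0, 166.0, 45.0], 0.4)]
top lug_hole [([573.0, 298.0, 67.0], 0.65), ([461.0, -430.0, -2.0], 0.17)]
side can1 [([604.0, -325.0, 4.0], 0.83), ([413.0, -163.0, 1.0], 0.71), ([458.0, -430.0, 1.0], 0.68), ([382.0, -324.0, -4.0], 0.55), ([380.0, 276.0, 60.0], 0.29)]
side tray_floor [([557.0, 166.0, 50.0], 0.77), ([457.0, -429.0, -1.0], 0.57), ([566.0, 298.0, 79.0], 0.3), ([413.0, 438.0, -1.0], 0.23)]
side handle_top [([546.0, 38.0, 122.0], 0.95)]
side dock_hole [([569.0, 298.0, 72.0], 0.92), ([382.0, -326.0, -4.0], 0.5)]
side gate [([559.0, 127.0, 126.0], 0.72)]
side pin [([566.0, 296.0, 76.0], 0.93), ([704.0, 282.0, 55.0], 0.93), ([704.0, 379.0, 53.0], 0.58)]
side stand_hole [([379.0, 276.0, 62.0], 0.62), ([304.0, 175.0, 60.0], 0.61)]
side capacitor [([505.0, -270.0, -0.0], 0.77), ([412.0, -163.0, -1.0], 0.68), ([566.0, 298.0, 74.0], 0.18)]
side lug_hole [([571.0, 294.0, 60.0], 0.89)]
1.0
```

```bash
python3 - <<'E'
s=open('h.py').read().replace("np.array(k['rotation'])","Rm(k)").replace("def pix2w","from scipy.spatial.transform import Rotation\ndef Rm(k): return Rotation.from_euler('xyz',k['rotation'],degrees=True).as_matrix()\ndef pix2w",1)
open('h.py','w').write(s)
E
python3 - <<'E'
from h import *
print(w2pix('top',(569,299,75)),w2pix('top',(380,277,60)),w2pix('top',(300,172,60)),w2pix('side',(569,299,75)),w2pix('side',(380,277,60)))
E
```

```text
(np.float64(232.24845526809773), np.float64(238.69732217565215)) (np.float64(238.12683165669202), np.float64(302.1066018564061)) (np.float64(272.399556882423), np.float64(329.8217699085227)) (np.float64(291.35813951194206), np.float64(325.76170438547024)) (np.float64(389.54738053452184), np.float64(333.4066502543349))
```

View pics/t0.png

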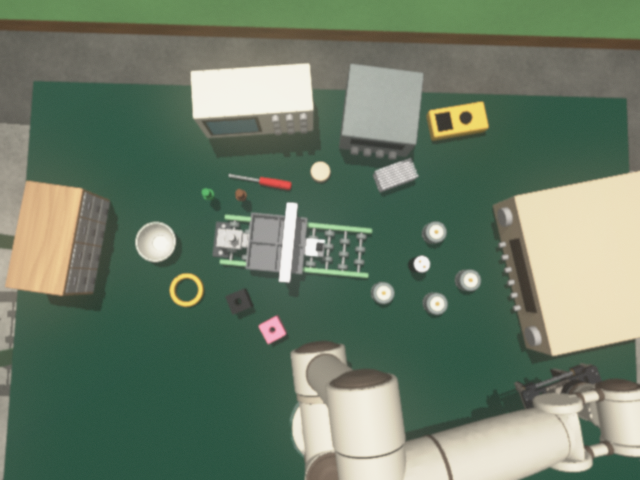

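View pics/s0.png

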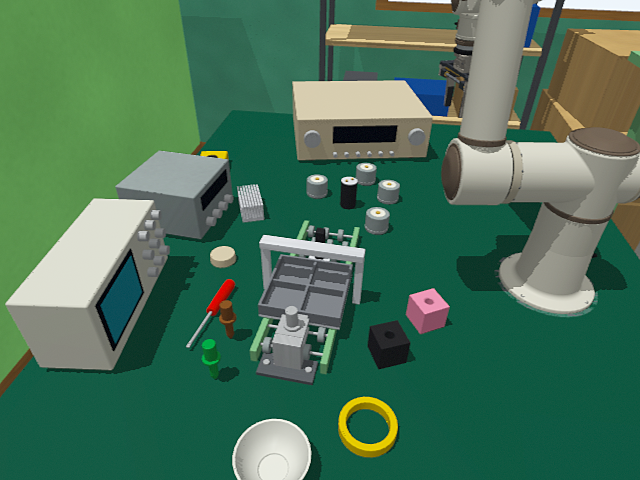

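Run:
```python
from h import *
o=robot.observe();print(o['position'],o['orientation'],o['joint_pos'],o['width'])
```

```text
[ 200.26976178 -538.98908903  189.41117149] [1.79999304e+02 1.80610801e-03 2.03883799e+01] [-8.16515487e+01  9.07571093e+00  9.15001477e+01 -1.64930328e-03
  7.94230843e+01 -1.20396259e+01] 92.0821665966861
```

play_rows(
  deltas=[2,5,4,0,0,0,5,12,4,0,0,0,20,45,5,0,0,0,33.9,83.8,5,0,0,0,33.9,83.8,5,0,0,0,33.9,83.8,5,0,0,0,33.9,83.8,5,0,0,0,33.9,83.8,5,0,0,0,33.9,83.8,5,0,0,0,33.9,83.8,5,0,0,0,33.9,83.8,5,0,0,0,33.9,83.8,5,0,0,0,33.9,83.8,5,0,0,0,33.9,83.8,5,0,0,0,33.9,83.8,5,0,0,0,33.9,83.8,5,0,0,0,33.9,83.8,5,0,0,0,33.9,83.8,5,0,0,0,33.9,83.8,5,0,0,0,33.9,83.8,5,0,0,0],
  jaw=1,
)

```text
clock: 2.67
position: [509.9, 227.5, 237.8]
orientation: [180.0, -0.0, 20.4]
wrist_force: [0.5, -1.1, 0.3]
width: 91.9
finger_force: 0.0
```

play_rows(
  deltas=[4,3.5,0,0,0,0,4,3.5,0,0,0,0,4,3.5,0,0,0,0,4,3.5,0,0,0,0,4,3.5,0,0,0,0],
)

```text
clock: 3.08
position: [549.2, 259.4, 237.9]
orientation: [180.0, 0.0, 20.4]
wrist_force: [-0.3, 0.9, -0.8]
width: 92.0
finger_force: 0.0
```

Run:
```python
from h import *
o=robot.observe();print(o['position'],o['joint_pos'])
save('wrist','w0');lm('wrist',['dock_hole','pin','stand_hole','lug_hole','tray_floor','gate'])
lm('top',['pin','stand_hole'])
k=robot.calibration('wrist');print(k)
```

```text
[549.16800548 259.43663608 237.87300256] [ 1.39099685e+01  1.22778097e+01  8.23813217e+01 -1.48519835e-02
  8.53558183e+01  8.35553140e+01]
wrist dock_hole []
wrist pin [([566.0, 296.0, 76.0], 0.85), ([703.0, 283.0, 52.0], 0.71)]
wrist stand_hole [([298.0, 173.0, 61.0], 0.97), ([377.0, 281.0, 60.0], 0.65)]
wrist lug_hole [([550.0, 37.0, 120.0], 0.56)]
wrist tray_floor [([558.0, 167.0, 48.0], 0.67)]
wrist gate [([558.0, 131.0, 126.0], 0.59), ([559.0, 167.0, 47.0], 0.19)]
top pin [([379.0, 276.0, 59.0], 0.64), ([704.0, 279.0, 52.0], 0.63), ([792.0, 35.0, -4.0], 0.6), ([569.0, 298.0, 76.0], 0.54), ([704.0, 379.0, 55.0], 0.45)]
top stand_hole [([296.0, 169.0, 59.0], 0.95), ([380.0, 278.0, 60.0], 0.77)]
{'fx': 423.6544367553988, 'fy': 423.6544367553988, 'cx': 315.6911520238202, 'cy': 239.59037442301366, 'origin': array([617.67923495, 284.74464928, 433.71462059]), 'rotation': array([-1.48714211e+01, -1.41807742e-02, -6.97218016e+01])}
```

View pics/w0.png

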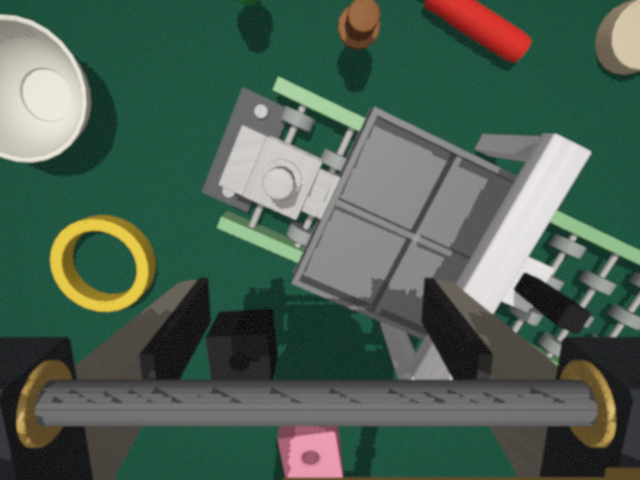

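Run:
```python
from h import *
f=cv2.imread('pics/w0.png')
g=cv2.cvtColor(f,cv2.COLOR_BGR2GRAY)
print(w2pix('wrist',(567,297,117)),w2pix('wrist',(567,297,75)),w2pix('wrist',(379,278,60)))
c=cv2.HoughCircles(cv2.medianBlur(g[140:220,230:330],3),cv2.HOUGH_GRADIENT,1,10,param1=80,param2=12,minRadius=11,maxRadius=24)
print(c)
for x in (c[0][:4] if c is not None else []):
    for z in(117,75): print(x+[230,140,0],pix2w('wrist',x[0]+230,x[1]+140,z))
C=np.hstack([cv2.resize(f[130:230,220:340],(480,400),interpolation=cv2.INTER_CUBIC),cv2.resize(f[300:390,195:290],(320,303),interpolation=cv2.INTER_CUBIC,)[:400] if 0 else cv2.copyMakeBorder(cv2.resize(f[300:390,195:275],(320,360),interpolation=cv2.INTER_CUBIC),0,40,0,0,cv2.BORDER_CONSTANT)])
cv2.imwrite('pics/c0.png',C)
```

```text
(np.float64(276.7747519477442), np.float64(186.91229378709386)) (np.float64(281.1775577045712), np.float64(180.1254814469979)) (np.float64(238.3985558559367), np.float64(363.6199018706211))
[[[48.5 41.5 16.7]
  [57.5 48.5 20.1]
  [54.5 33.5 15. ]]]
[278.5        181.5         16.70000076] [571.27407426 297.10492076 117.        ]
[278.5        181.5         16.70000076] [565.12021643 298.74403487  75.        ]
[287.5        188.5         20.10000038] [568.65788062 289.07330009 117.        ]
[287.5        188.5         20.10000038] [562.15708543 289.64732895  75.        ]
[284.5 173.5  15. ] [578.42861372 294.85533094 117.        ]
[284.5 173.5  15. ] [573.22353007 296.19612357  75.        ]
```

View pics/c0.png

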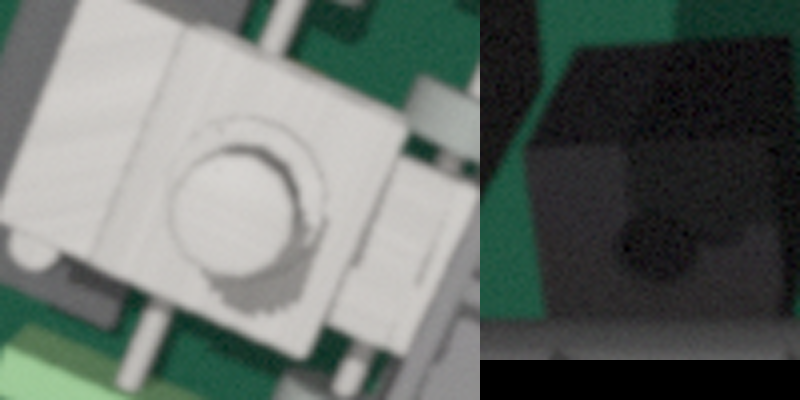

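play_rows(
  deltas=[1.9,3.8,0,0,0,-0.12,1.9,3.8,0,0,0,-0.24,1.9,3.8,0,0,0,-0.276,1.9,3.8,-4,0,0,-0.276,1.9,3.8,-7,0,0,-0.276,1.9,3.8,-10,0,0,-0.276,1.9,3.8,-10,0,0,-0.276,1.9,3.8,-10,0,0,-0.276],
  jaw=0.7,
  grip_force=40,
)

```text
clock: 4.2
position: [567.3, 297.7, 136.2]
orientation: [180.0, 0.2, 4.6]
wrist_force: [0.9, 0.2, 0.5]
width: 64.2
finger_force: 0.0
```

Run:
```python
from h import *
print(robot.observe()['position'])
f=save('wrist','w1');lm('wrist',['pin','stand_hole'])
print(w2pix('wrist',(568.5,297.5,117)))
```

```text
[567.26750602 297.71954688 136.23946486]
wrist pin [([703.0, 278.0, 54.0], 0.95), ([702.0, 383.0, 55.0], 0.68), ([567.0, 297.0, 74.0], 0.59)]
wrist stand_hole [([381.0, 277.0, 59.0], 0.74)]
(np.float64(317.2362531903524), np.float64(268.6948095449006))
```

View pics/w1.png

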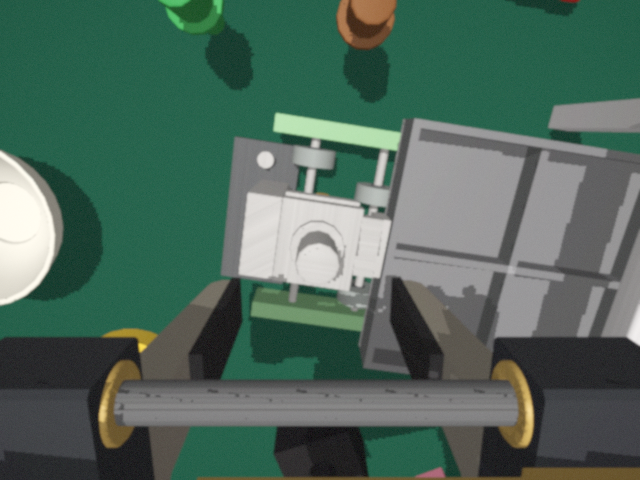

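Run:
```python
from h import *
print('pin',pix2w('wrist',319,263,117), pix2w('wrist',319,251,81))
a=pix2w('wrist',397,246,68);b=pix2w('wrist',509,266,68);c=pix2w('wrist',618,286,68);print(a,b,c,np.degrees(np.arctan2(a[0]-c[0],a[1]-c[1])))
a=pix2w('wrist',281,115,68);
f=cv2.imread('pics/w0.png')
```

```text
pin [571.82809963 296.8004673  117.        ] [568.23905945 296.2566608   81.        ]
[571.93477125 244.91113431  68.        ] [564.0379023  168.70302723  68.        ] [555.78469953  92.6058167   68.        ] 6.052881476404866
```

play_rows(
  deltas=[0.2,0,0,0,0,-0.12,0.2,0,-1,0,0,-0.173,0.2,0,-3,0,0,-0.173,0.2,0,-4.5,0,0,-0.173,0.2,0,-5.2,0,0,-0.173,0.2,0,-5.2,0,0,-0.173,0.2,0,-5.2,0,0,-0.173],
)

```text
clock: 4.93
position: [571.6, 298.4, 87.3]
orientation: [-180.0, -0.1, -5.3]
wrist_force: [0.7, 0.4, 0.1]
width: 64.4
finger_force: 0.0
```

play_rows(
  deltas=[0,0,0,0,0,0,0,0,0,0,0,0,0,0,0,0,0,0,0,0,0,0,0,0,0,0,0,0,0,0,0,0,0,0,0,0],
  jaw=0,
  grip_force=35,
)

```text
clock: 5.43
position: [570.7, 298.2, 85.9]
orientation: [-180.0, -0.0, -5.3]
wrist_force: [0.1, 0.5, -0.1]
width: 26.1
finger_force: 0.4
```

play_rows(
  deltas=[0,0,0,0,0,0,0,0,0,0,0,0,0,0,0,0,0,0,0,0,0,0,0,0,0,0,0,0,0,0],
)

```text
clock: 5.85
position: [570.6, 298.1, 85.8]
orientation: [180.0, 0.0, -5.3]
wrist_force: [-1.0, -0.9, 2.0]
width: 22.0
finger_force: 35.0
```

Run:
```python
from h import *
o=robot.observe();print(o['position'],o['wrist_force'],o['wrist_torque'],o['width'])
lm('wrist',['stand_hole'])
```

```text
[570.58973304 298.08450199  85.75715903] [-0.9703873  -0.89840373  1.96892001] [-0.08618514  0.15534595  0.03764956] 22.012761868388885
wrist stand_hole [([381.0, 277.0, 59.0], 0.74)]
```

play_rows(
  deltas=[0,0,1,0,0,0,0,0,3,0,0,0,0,0,6,0,0,0,0,0,8.5,0,0,0,0,0,8.5,0,0,0,0,0,8.5,0,0,0,0,0,8.5,0,0,0],
)

```text
clock: 6.48
position: [569.8, 298.0, 169.4]
orientation: [180.0, 0.1, -5.3]
wrist_force: [-0.5, 0.2, -2.4]
width: 22.1
finger_force: 35.0
```

Run:
```python
from h import *
o=robot.observe();print(o['position'],o['wrist_force'],o['width'])
save('wrist','w2');lm('wrist',['stand_hole','pin']);save('side','s1');lm('side',['pin','stand_hole','dock_hole']);save('top','t1');lm('top',['stand_hole','pin','dock_hole'])
```

```text
[569.8403299  297.96879253 169.42122589] [-0.53253853  0.1905435  -2.38939488] 22.090159218496552
wrist stand_hole [([380.0, 277.0, 61.0], 0.59)]
wrist pin [([703.0, 380.0, 53.0], 0.9), ([701.0, 279.0, 52.0], 0.84), ([569.0, 297.0, 158.0], 0.73), ([565.0, 298.0, 65.0], 0.55)]
side pin [([703.0, 380.0, 51.0], 0.88), ([564.0, 295.0, 160.0], 0.86), ([707.0, 281.0, 53.0], 0.78)]
side stand_hole [([299.0, 174.0, 58.0], 0.83), ([380.0, 276.0, 63.0], 0.66)]
side dock_hole [([566.0, 298.0, 77.0], 0.77), ([557.0, 164.0, 50.0], 0.27)]
top stand_hole [([296.0, 170.0, 64.0], 0.65), ([380.0, 274.0, 58.0], 0.48)]
top pin [([702.0, 281.0, 50.0], 0.4)]
top dock_hole [([567.0, 303.0, 76.0], 0.89)]
```

View pics/w2.png

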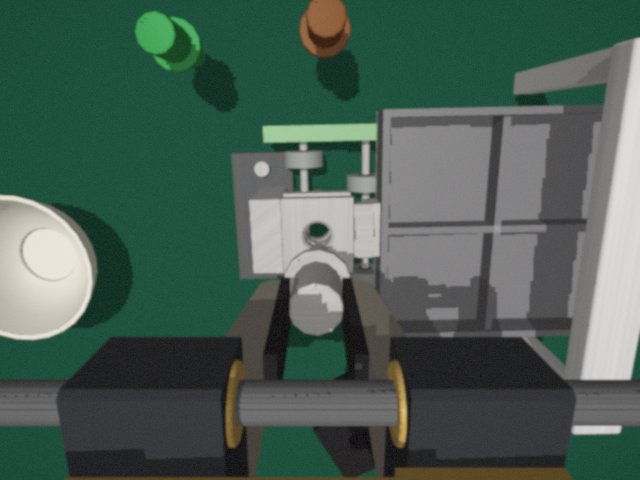

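Run:
```python
from h import *
print('dock',pix2w('wrist',317,231,75))
# knob top height: origin z ~ 169.4-(85.8-75)=158.6 -> top 200.6
print('knob',pix2w('wrist',316.5,308,200.6))
a=pix2w('wrist',388,228,68);c=pix2w('wrist',584,223,68);print(a,c,np.degrees(np.arctan2(a[0]-c[0],a[1]-c[1])))
a=pix2w('wrist',388,107,68);c=pix2w('wrist',598,104,68);print(a,c,np.degrees(np.arctan2(a[0]-c[0],a[1]-c[1])))
```

```text
dock [572.04780275 296.90163009  75.        ]
knob [569.26188602 297.8574424  200.6       ]
[567.69660853 245.68160493  68.        ] [557.98884797 104.66899858  68.        ] 3.938211690350068
[651.30642161 241.41739782  68.        ] [639.881791   100.81503195  68.        ] 4.645357102236559
```

play_rows(
  deltas=[-2,-0.2,0,0,0,0,-5,-0.6,0,0,0,0,-8.5,-1,0,0,0,0,-12,-1.3,0,0,0,0,-15,-1.7,0,0,0,0,-17.5,-1.9,-0.8,0,0,0,-18.9,-2.0,-1.5,0,0,0,-18.9,-2.0,-1.5,0,0,0,-18.9,-2.0,-1.5,0,0,0,-18.9,-2.0,-1.5,0,0,0],
)

```text
clock: 7.87
position: [382.9, 278.4, 156.5]
orientation: [-180.0, -0.1, -5.4]
wrist_force: [0.5, 0.4, -0.7]
width: 22.2
finger_force: 35.0
```

Run:
```python
from h import *
o=robot.observe();print(o['position'],o['orientation'],o['width'])
f=save('wrist','w3');lm('wrist',['stand_hole','pin'])
c=f[130:350,200:440,::-1].copy();c=cv2.convertScaleAbs(c,alpha=2.2,beta=0)
cv2.imwrite('pics/c3.png',cv2.resize(c,(720,660)) [:600])
```

```text
[382.93700681 278.3582075  156.52540307] [-1.79959606e+02 -1.07382256e-01 -5.35162320e+00] 22.19708851146191
wrist stand_hole [([379.0, 277.0, 62.0], 0.91), ([294.0, 175.0, 61.0], 0.87)]
wrist pin [([378.0, 275.0, 144.0], 0.57), ([379.0, 277.0, 61.0], 0.46)]
```

View pics/c3.png

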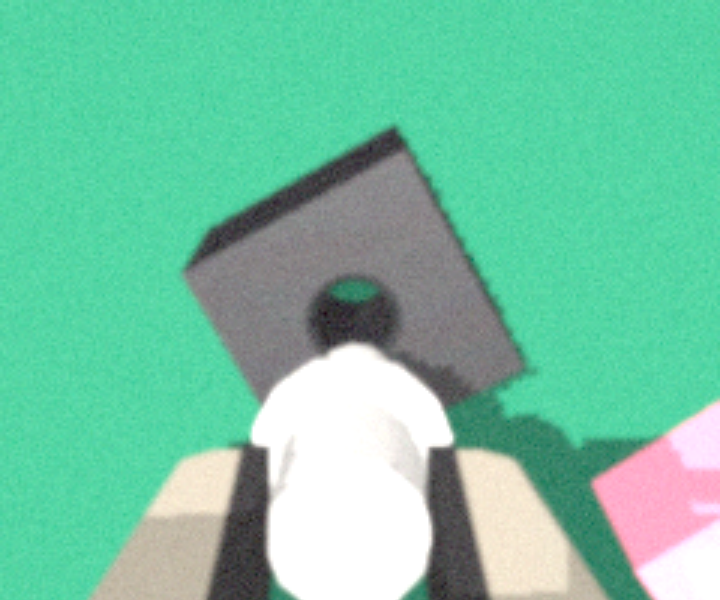

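Run:
```python
from h import *
print(pix2w('wrist',317.8,236.4,60), robot.observe()['position'])
f=cv2.imread('pics/w2.png');c=f[190:270,270:370]
cv2.imwrite('pics/c2.png',cv2.resize(c,(600,480),interpolation=cv2.INTER_CUBIC))
```

```text
[380.31950897 276.87422571  60.        ] [382.90257432 278.25089904 156.27155795]
```

View pics/c2.png

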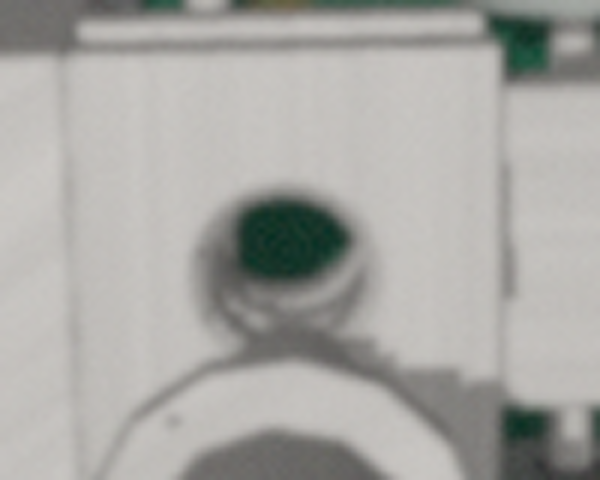

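play_rows(
  deltas=[0,0,0,0,0,0,0,0,0,0,0,0,0,0,0,0,0,0],
)

```text
clock: 8.27
position: [381.9, 278.1, 155.7]
orientation: [-180.0, 0.0, -5.4]
wrist_force: [0.2, 0.1, -1.5]
width: 21.9
finger_force: 35.0
```

play_rows(
  deltas=[-0.02,-0.05,-0.5,0,0,0,-0.02,-0.05,-1.5,0,0,0,-0.02,-0.05,-2.2,0,0,0,-0.02,-0.05,-2.5,0,0,0,-0.02,-0.05,-2.5,0,0,0,-0.02,-0.05,-2.8,0,0,0,-0.02,-0.05,-3.2,0,0,0,-0.02,-0.05,-3.6,0,0,0,-0.02,-0.05,-4.0,0,0,0,-0.02,-0.05,-4.4,0,0,0,-0.02,-0.05,-4.8,0,0,0,-0.02,-0.05,-4.8,0,0,0],
)

```text
clock: 9.27
position: [380.9, 277.5, 106.8]
orientation: [180.0, 0.1, -5.3]
wrist_force: [0.9, 0.9, -1.8]
width: 22.1
finger_force: 35.0
```

play_rows(
  deltas=[0,0,-0.6,0,0,0,0,0,-1.2,0,0,0,0,0,-1.8,0,0,0,0,0,-2.4,0,0,0,0,0,-2.9,0,0,0,0,0,-3.2,0,0,0,0,0,-3.4,0,0,0,0,0,-3.4,0,0,0,0,0,-3.4,0,0,0],
)

```text
clock: 10.02
position: [381.4, 277.6, 73.7]
orientation: [180.0, 0.0, -5.3]
wrist_force: [-0.2, -0.6, -1.7]
width: 22.2
finger_force: 35.0
```

play_rows(
  deltas=[0,0,-0.1,0,0,0,0,0,-0.1,0,0,0,0,0,-0.1,0,0,0,0,0,-0.1,0,0,0],
)

```text
clock: 10.35
position: [381.5, 277.7, 72.9]
orientation: [-180.0, -0.0, -5.3]
wrist_force: [0.5, 0.0, -1.2]
width: 22.4
finger_force: 35.0
```

play_rows(
  deltas=[0,0,0,0,0,0,0,0,0,0,0,0,0,0,0,0,0,0,0,0,1,0,0,0,0,0,3,0,0,0,0,0,6,0,0,0,0,0,9,0,0,0,0,0,12,0,0,0,0,0,12,0,0,0],
  jaw=0.6,
)

```text
clock: 11.1
position: [385.2, 279.2, 200.4]
orientation: [-179.7, -0.6, -5.3]
wrist_force: [0.6, -0.4, 0.8]
width: 55.4
finger_force: 0.0
```

Run:
```python
from h import *
o=robot.observe();print(o['position'],o['width'])
for c,n in(('wrist','w4'),('side','s4'),('top','t4')):
    save(c,n);lm(c,['pin','handle_top'])
s=cv2.imread('pics/s4.png')[280:390,330:480];w=cv2.imread('pics/w4.png')[:480,140:560]
cv2.imwrite('pics/c4.png',np.hstack([cv2.resize(s,(409,300)),cv2.resize(w,(262,300))]))
```

```text
[385.22888979 279.2401296  200.39778167] 55.443440915034884
wrist pin [([379.0, 281.0, 60.0], 0.8)]
wrist handle_top [([379.0, 276.0, 59.0], 0.44)]
side pin [([704.0, 281.0, 55.0], 0.88), ([704.0, 382.0, 53.0], 0.85), ([380.0, 278.0, 62.0], 0.61)]
side handle_top [([547.0, 38.0, 119.0], 0.95)]
top pin [([703.0, 377.0, 52.0], 0.53), ([705.0, 282.0, 52.0], 0.41)]
top handle_top [([549.0, 37.0, 118.0], 0.84)]
```

View pics/c4.png

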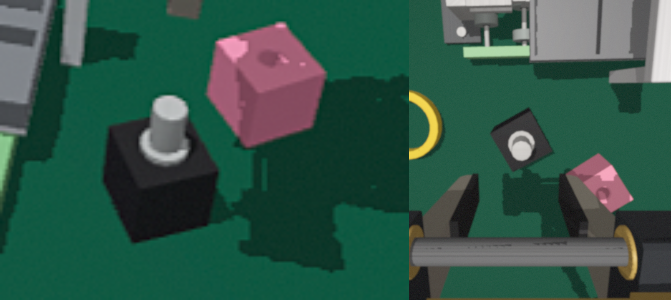

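play_rows(
  deltas=[2,-3,0,0,0,0,4.5,-6.5,0,0,0,0,7,-10,0,0,0,0,9.5,-13.5,0,0,0,0,12,-17,0,0,0,0,14.5,-20.5,0,0,0,0,16.8,-24.1,0,0,0,0.015,16.8,-24.1,0,0,0,0.015,16.8,-24.1,-1,0,0,0.015,16.8,-24.1,-2,0,0,0.015,16.8,-24.1,-3,0,0,0.015,16.8,-24.1,-3,0,0,0.015,16.8,-24.1,-3,0,0,0.015,16.8,-24.1,-3,0,0,0.015],
)

```text
clock: 12.72
position: [549.0, 37.7, 162.7]
orientation: [-180.0, 0.0, -4.4]
wrist_force: [-0.0, -0.4, 0.3]
width: 55.1
finger_force: 0.0
```

Run:
```python
from h import *
o=robot.observe();print(o['position'],o['width'])
save('wrist','w5');lm('wrist',['handle_top'])
r=robot.masks_of('wrist','handle_top')
for m in r[:2]:
    ys,xs=np.nonzero(m['region']);print(m['score'],xs.min(),xs.max(),ys.min(),ys.max())
```

```text
[548.99406022  37.67127727 162.70669626] 55.0747236301666
wrist handle_top [([552.0, 37.0, 119.0], 0.58)]
0.66 0 336 107 342
```

View pics/w5.png

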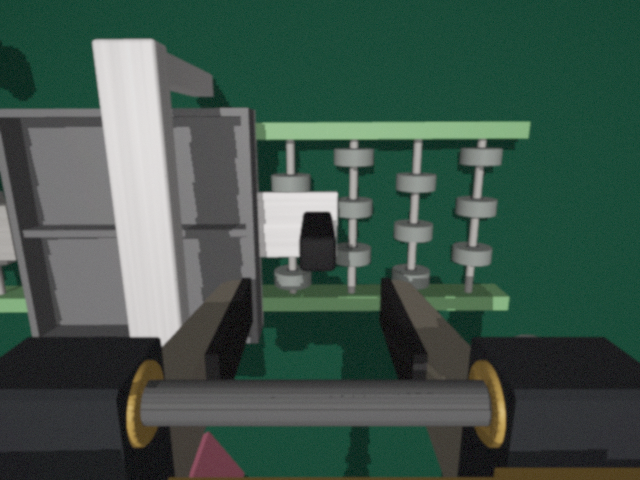

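play_rows(
  deltas=[0,0,-2,0,0,0,0,0,-4,0,0,0,0,0,-6,0,0,0,0,0,-7,0,0,0,0,0,-7,0,0,0,0,0,-7,0,0,0,0,0,-7,0,0,0],
)

```text
clock: 13.45
position: [550.6, 36.5, 94.2]
orientation: [180.0, -0.1, -4.5]
wrist_force: [0.7, -0.9, 0.2]
width: 55.0
finger_force: 0.0
```

play_rows(
  deltas=[0,0,0,0,0,0,0,0,0,0,0,0,0,0,0,0,0,0,0,0,0,0,0,0,0,0,0,0,0,0,0,0,0,0,0,0,0,0,0,0,0,0,0,0,0,0,0,0],
  jaw=0,
  grip_force=25,
)

```text
clock: 14.12
position: [549.5, 36.7, 92.9]
orientation: [-180.0, -0.0, -4.5]
wrist_force: [-0.2, 0.6, 2.1]
width: 21.1
finger_force: 25.0
```

play_rows(
  deltas=[-0.04,-0.5,0,0,0,0,-0.12,-1.5,0,0,0,0,-0.22,-2.8,0,0,0,0,-0.33,-4.2,0,0,0,0,-0.44,-5.6,0,0,0,0,-0.55,-7,0,0,0,0,-0.66,-8.4,0,0,0,0,-0.77,-9.8,0,0,0,0,-0.88,-11.2,0,0,0,0,-0.99,-12.6,0,0,0,0,-1.1,-14,0,0,0,0,-1.2,-15.3,0,0,0,0,-1.28,-16.2,0,0,0,0,-1.32,-16.75,0,0,0,0,-1.32,-16.75,0,0,0,0,-1.32,-16.75,0,0,0,0],
)

```text
clock: 15.45
position: [537.3, -131.9, 92.9]
orientation: [-180.0, -0.2, -4.6]
wrist_force: [5.0, 2.6, -1.2]
width: 21.3
finger_force: 25.0
```

play_rows(
  deltas=[0,0,0,0,0,0,0,0,0,0,0,0,0,0,0,0,0,0,0,0,1,0,0,0,0,0,4,0,0,0,0,0,8,0,0,0,-3,0,11,0,0,0.12,-6,-1,12,0,0,0.24,-9,-2,12,0,0,0.36,-12,-3,12,0,0,0.48,-12,-3,12,0,0,0.6,-12,-3,12,0,0,0.72,-12,-3,12,0,0,0.79,-12,-3,12,0,0,0.79,-12,-3,12,0,0,0.79,-12,-3,12,0,0,0.79],
  jaw=0.6,
)

```text
clock: 16.78
position: [416.2, -160.9, 213.0]
orientation: [180.0, 0.0, 40.7]
wrist_force: [0.4, -0.5, -0.6]
width: 54.9
finger_force: 0.0
```

Run:
```python
from h import *
o=robot.observe();print(o['position'],o['orientation'],o['joint_pos'],o['clock'])
for c in('wrist','side','top'):
    save(c,'a6'+c);lm(c,['can1','tray_floor','handle_top'])
```

```text
[ 416.22028966 -160.94709172  213.0267524 ] [1.79981955e+02 6.15028219e-03 4.06771023e+01] [-3.67185925e+01 -1.17588628e+01  1.09285205e+02 -1.00265033e-02
  8.24573897e+01  1.26056189e+01] 16.7833
wrist can1 [([391.0, -146.0, -3.0], 0.93), ([459.0, -425.0, 2.0], 0.9), ([606.0, -320.0, -3.0], 0.64)]
wrist tray_floor []
wrist handle_top [([541.0, -135.0, 122.0], 0.69)]
side can1 [([605.0, -324.0, 6.0], 0.74), ([380.0, -327.0, -2.0], 0.7), ([386.0, -144.0, 2.0], 0.67), ([459.0, -430.0, 1.0], 0.65)]
side tray_floor [([544.0, -4.0, 50.0], 0.83)]
side handle_top [([531.0, -127.0, 119.0], 0.77)]
top can1 [([604.0, -326.0, 1.0], 0.79), ([390.0, -144.0, -1.0], 0.74), ([458.0, -430.0, -3.0], 0.64)]
top tray_floor [([544.0, -6.0, 43.0], 0.69), ([558.0, 129.0, 63.0], 0.42)]
top handle_top [([540.0, -132.0, 117.0], 0.78), ([383.0, 276.0, 59.0], 0.44)]
```

View pics/a6wrist.png

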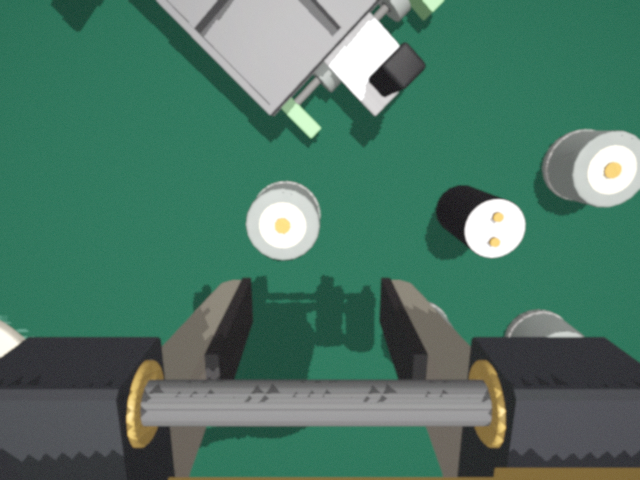

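Run:
```python
from h import *
print(pix2w('wrist',283,226,52),pix2w('wrist',610,172,52))
```

```text
[ 390.34059561 -146.50067697   52.        ] [ 604.06679012 -324.0714357    52.        ]
```

play_rows(
  deltas=[-2.65,1.5,0,0,0,0,-2.65,1.5,0,0,0,0,-2.65,1.5,-3,0,0,0,-2.65,1.5,-6,0,0,0,-2.65,1.5,-9,0,0,0,-2.65,1.5,-12,0,0,0,-2.65,1.5,-15,0,0,0,-2.65,1.5,-17,0,0,0,-2.65,1.5,-18.5,0,0,0,-2.65,1.5,-18.5,0,0,0,-2.65,1.5,-18.5,0,0,0,-2.65,1.5,-18.5,0,0,0],
  jaw=1,
)

```text
clock: 18.38
position: [390.7, -146.6, 28.9]
orientation: [179.9, -0.0, 40.8]
wrist_force: [0.7, -0.2, -0.3]
width: 91.8
finger_force: 0.0
```

play_rows(
  deltas=[0,0,0,0,0,0,0,0,0,0,0,0,0,0,0,0,0,0,0,0,0,0,0,0,0,0,0,0,0,0,0,0,0,0,0,0,0,0,0,0,0,0,0,0,0,0,0,0],
  jaw=0.5,
  grip_force=35,
)

```text
clock: 19.05
position: [389.7, -145.8, 27.7]
orientation: [-180.0, -0.0, 40.8]
wrist_force: [-0.1, 0.2, -0.0]
width: 46.3
finger_force: 0.0
```

Run:
```python
from h import *
for c in('wrist','side','top'):
    save(c,'a7'+c);lm(c,['can1'])
w=cv2.imread('pics/a7wrist.png');s=cv2.imread('pics/a7side.png')[130:350,260:480]
cv2.imwrite('pics/c7.png',np.hstack([cv2.resize(w,(467,350)),cv2.resize(s,(333,350))]))
```

```text
wrist can1 [([502.0, -270.0, -4.0], 0.68), ([395.0, -146.0, -0.0], 0.64)]
side can1 [([603.0, -323.0, 3.0], 0.91), ([388.0, -148.0, -1.0], 0.64), ([383.0, -324.0, -1.0], 0.58), ([459.0, -432.0, 2.0], 0.47)]
top can1 [([459.0, -431.0, -0.0], 0.78), ([606.0, -326.0, 2.0], 0.65), ([387.0, -323.0, 6.0], 0.61), ([391.0, -145.0, 2.0], 0.53)]
```

View pics/c7.png

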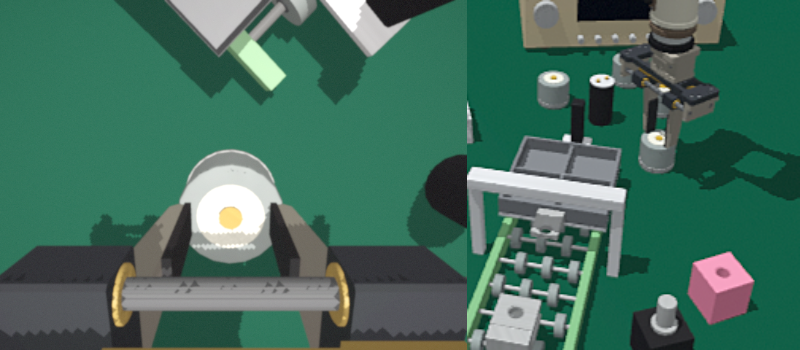

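Run:
```python
from h import *
print(pix2w('wrist',315,297,52),pix2w('wrist',315,297,94))
k=robot.calibration('wrist');print(k['origin'],w2pix('wrist',(389.7,-145.8,28)))
o=robot.observe();print(o['position'],o['width'],o['finger_force'],robot.hold_point_z)
```

```text
[ 390.58978962 -145.39143322   52.        ] [ 403.90491866 -134.05616825   94.        ]
[444.95086386 -99.11346033 223.47149764] (np.float64(314.5419008314299), np.float64(279.7831788907987))
[ 389.68254265 -145.83311407   27.66315118] 46.0728300441447 0.0 18.700000000000003
```

Run:
```python
import cv2
w=cv2.imread('pics/a7wrist.png')[180:420,180:460]
cv2.imwrite('pics/c8.png',cv2.resize(w,(700,600),interpolation=cv2.INTER_CUBIC))
```

```text
(no output)
```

View pics/c8.png

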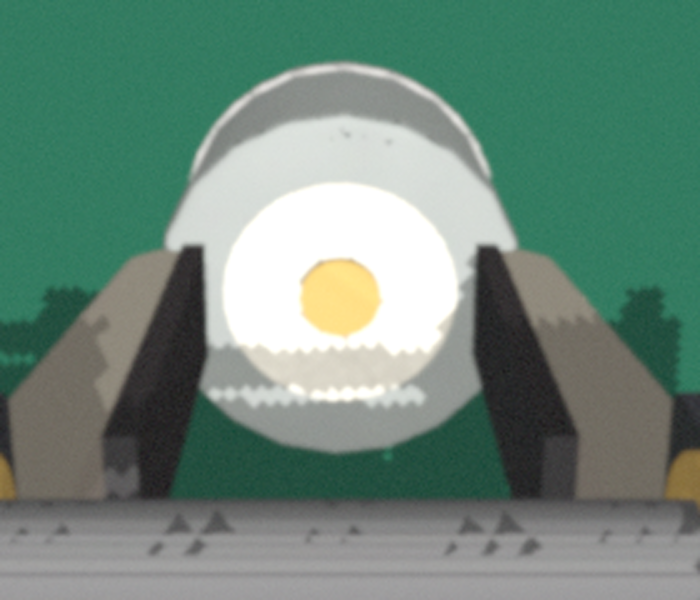

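Run:
```python
from h import *
t=np.array([np.cos(np.radians(40.8)),np.sin(np.radians(40.8))]);n=np.array([t[1],-t[0]])
T=np.array([389.7,-145.8])
for nm,u,v,z in(('base far',316,204.8,0),('top far',316,225.5,52),('top near',316,361,52),('topL',180+168/2.5,180+240/2.5,52),('topR',180+515/2.5,180+240/2.5,52),('dot',316,298,52),('tipL',180+203/2.5,180+245/2.5,28),('tipR',180+477/2.5,180+245/2.5,28)):
    p=pix2w('wrist',u,v,z)[:2]-T; print(nm,np.round([p@t,p@n],1))
```

```text
base far [32.2  0.8]
top far [32.8  0.8]
top near [-30.2   0.7]
topL [ 10.7 -28.8]
topR [10.5 30.7]
dot [0.5 0.7]
tipL [  1.  -26.1]
tipR [ 0.9 27.5]
```

play_rows(
  deltas=[0,0,0,0,0,0,0,0,0,0,0,0,0,0,0,0,0,0],
  jaw=0.4,
  grip_force=20,
)

```text
clock: 19.6
position: [389.7, -145.9, 27.7]
orientation: [180.0, -0.0, 40.8]
wrist_force: [-0.1, 0.8, 0.0]
width: 36.5
finger_force: 0.0
```

Run:
```python
from h import *
o=robot.observe();print(o['width'],o['finger_force'],o['wrist_force'])
f=save('wrist','a9');g=save('side','s9')
C=np.hstack([cv2.resize(f[180:420,180:460,::-1],(420,360)),cv2.resize(g[210:330,370:490,::-1],(360,360))])
cv2.imwrite('pics/c9.png',C)
```

```text
36.47458793589376 0.0 [-0.09145781  0.79884652  0.01926642]
```

View pics/c9.png

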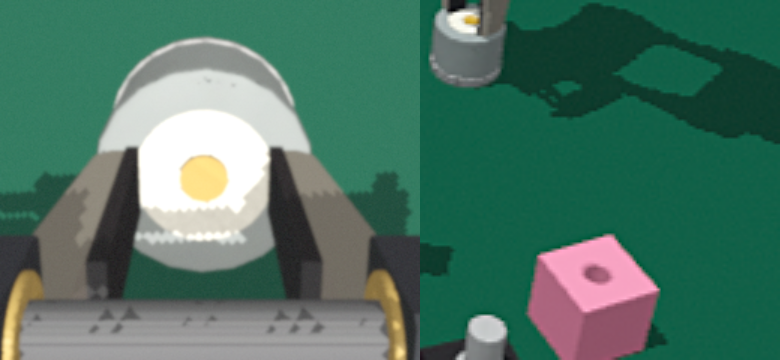

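play_rows(
  deltas=[0,0,0,0,0,0,0,0,0,0,0,0,0,0,0,0,0,0,0,0,0,0,0,0,0,0,0,0,0,0,0,0,-0.5,0,0,0,0,0,-1,0,0,0,0,0,-1.6,0,0,0,0,0,-1.6,0,0,0],
  jaw=1,
)

```text
clock: 20.45
position: [388.6, -145.0, 10.2]
orientation: [-179.8, 0.0, 40.8]
wrist_force: [0.1, 0.6, -0.2]
width: 92.0
finger_force: 0.0
```

play_rows(
  deltas=[0,0,0,0,0,0,0,0,0,0,0,0,0,0,0,0,0,0,0,0,0,0,0,0,0,0,0,0,0,0,0,0,0,0,0,0],
  jaw=0.5,
  grip_force=35,
)

```text
clock: 20.95
position: [389.9, -146.0, 11.9]
orientation: [180.0, -0.0, 40.8]
wrist_force: [0.1, 0.6, 1.5]
width: 63.1
finger_force: 35.0
```

play_rows(
  deltas=[0,0,1,0,0,0,0,0,3,0,0,0,0,0,6,0,0,0,1.5,2.5,9,0,0,0,3.5,5.5,10,0,0,0,5.5,8.6,10,0,0,0,7.5,11.7,10,0,0,0,9.5,14.8,10,0,0,0,11,17.2,10,0,0,0,11.8,18.5,10,0,0,0,11.8,18.5,10,0,0,0,11.8,18.5,10,0,0,0,11.8,18.5,10,0,0,0],
)

```text
clock: 22.03
position: [506.7, 38.7, 111.3]
orientation: [-179.9, 0.1, 40.8]
wrist_force: [-0.7, 0.3, -3.5]
width: 63.0
finger_force: 35.0
```

Run:
```python
from h import *
o=robot.observe();print(o['position'],o['width'],o['clock'])
save('wrist','a10');lm('wrist',['tray_floor','can1','gate']);save('top','t10');lm('top',['tray_floor'])
```

```text
[506.72843895  38.69230299 111.30068957] 63.035826671402326 22.0333
wrist tray_floor [([548.0, 1.0, 46.0], 0.73)]
wrist can1 [([506.0, 38.0, 96.0], 0.82)]
wrist gate [([556.0, 132.0, 127.0], 0.61)]
top tray_floor []
```

View pics/a10.png

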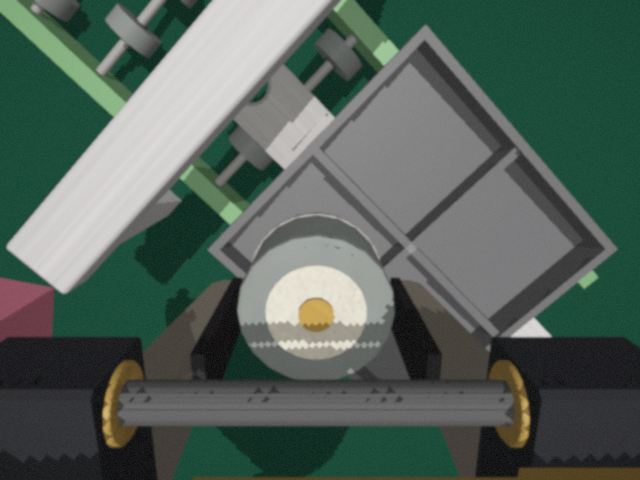

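Run:
```python
from h import *
for n,u,v in(('cross',410,248),('far(+,+?)',425,26),('right',615,248),('left',212,250)):
    print(n,pix2w('wrist',u,v,68)[:2])
```

```text
cross [546.66196464  -1.63996798]
far(+,+?) [637.67977535  75.23717073]
right [625.16678832 -93.12326461]
left [469.83908524  86.00174642]
```

play_rows(
  deltas=[0.2,0.15,0,0,0,0,0.2,0.15,-1,0,0,0,0.2,0.15,-2,0,0,0,0.2,0.15,-3,0,0,0,0.2,0.15,-4,0,0,0,0.2,0.15,-4.8,0,0,0,0.2,0.15,-5.2,0,0,0,0.2,0.15,-5.2,0,0,0,0.2,0.15,-5.2,0,0,0,0.2,0.15,-5.2,0,0,0],
)

```text
clock: 23.17
position: [510.1, 40.6, 59.8]
orientation: [180.0, -0.0, 40.8]
wrist_force: [0.5, -0.3, -4.5]
width: 62.9
finger_force: 35.0
```

play_rows(
  deltas=[0,0,-0.05,0,0,0,0,0,-0.05,0,0,0,0,0,-0.05,0,0,0,0,0,1,0,0,0,0,0,3,0,0,0,0,0,6,0,0,0,0,0,10,0,0,0,0,0,14,0,0,0],
  jaw=0.85,
)

```text
clock: 23.83
position: [509.1, 40.8, 201.8]
orientation: [-180.0, 0.0, 40.8]
wrist_force: [-0.5, -0.4, -0.4]
width: 77.9
finger_force: 0.0
```

play_rows(
  deltas=[2,-4,0,0,0,0,3,-8,0,0,0,0,4,-12,0,0,0,0,5,-16,0,0,0,0,6,-20,0,0,0,0,7,-24,0,0,0,0,8,-28,0,0,0,0,9,-32,0,0,0,0,9.5,-35,0,0,0,0,9.5,-36.5,0,0,0,0,9.5,-36.5,0,0,0,0,9.5,-36.5,0,0,0,0,9.5,-36.5,0,0,0,0],
  jaw=1,
)

```text
clock: 24.92
position: [604.9, -322.4, 200.3]
orientation: [-180.0, -0.0, 40.9]
wrist_force: [-0.1, -0.0, -0.0]
width: 92.2
finger_force: 0.0
```

Run:
```python
from h import *
o=robot.observe();print(o['position'],o['clock'])
for c in('wrist','top','side'):
    save(c,'a11'+c);lm(c,['can1'])
m=robot.masks_of('wrist','can1')
for r in m:
    ys,xs=np.nonzero(r['region']);print(r['score'],xs.min(),xs.max(),ys.min(),ys.max())
```

```text
[ 604.92050845 -322.40307529  200.30284924] 24.9167
wrist can1 [([458.0, -425.0, 4.0], 0.87), ([385.0, -330.0, -1.0], 0.56)]
top can1 [([604.0, -323.0, -1.0], 0.81), ([543.0, -6.0, 46.0], 0.72), ([509.0, 38.0, 44.0], 0.64), ([558.0, 130.0, 64.0], 0.51)]
side can1 [([603.0, -324.0, 5.0], 0.85), ([458.0, -427.0, 3.0], 0.74), ([509.0, 40.0, 43.0], 0.66), ([381.0, -326.0, -0.0], 0.65)]
0.97 181 209 347 379
0.9 278 354 172 252
0.83 269 332 349 433
```

play_rows(
  deltas=[-0.05,-0.15,-3,0,0,0,-0.05,-0.15,-6,0,0,0,-0.05,-0.15,-9,0,0,0,-0.05,-0.15,-12,0,0,0,-0.05,-0.15,-15,0,0,0,-0.05,-0.15,-17,0,0,0,-0.05,-0.15,-18.8,0,0,0,-0.05,-0.15,-18.8,0,0,0,-0.05,-0.15,-18.8,0,0,0,-0.05,-0.15,-18.8,0,0,0],
)

```text
clock: 26.1
position: [605.2, -326.4, 13.3]
orientation: [179.9, -0.0, 40.8]
wrist_force: [0.0, 0.4, -0.1]
width: 91.9
finger_force: 0.0
```

play_rows(
  deltas=[0,0,0,0,0,0,0,0,0,0,0,0,0,0,0,0,0,0,0,0,0,0,0,0,0,0,0,0,0,0,0,0,0,0,0,0],
  jaw=0.5,
)

```text
clock: 26.6
position: [604.2, -325.7, 12.3]
orientation: [-180.0, -0.0, 40.8]
wrist_force: [-2.2, 1.7, 5.1]
width: 63.1
finger_force: 35.0
```

play_rows(
  deltas=[0,0,1,0,0,0,0,0,3,0,0,0,0,0,6,0,0,0,0,1,9,0,0,0,0,4,12,0,0,0,0,8,12,0,0,0,0,12,12,0,0,0,0,16,12,0,0,0,0,20,12,0,0,0,-0.4,24,12,0,0,0,-0.8,28,12,0,0,0,-1.1,32,12,0,0,0,-1.35,34.8,11,0,0,0,-1.35,36,10,0,0,0,-1.35,36,10,0,0,0,-1.35,36,10,0,0,0,-1.35,36,10,0,0,0],
)

```text
clock: 28.02
position: [590.9, 32.8, 111.6]
orientation: [180.0, 0.0, 40.7]
wrist_force: [0.5, -0.0, -4.5]
width: 63.2
finger_force: 35.0
```

Run:
```python
from h import *
o=robot.observe();print(o['position'],o['width'],o['clock'])
f=save('wrist','a12');lm('wrist',['can1','tray_floor'])
h=cv2.cvtColor(f[240:380,240:400],cv2.COLOR_RGB2HSV)
m=cv2.inRange(h,(12,100,100),(30,255,255));ys,xs=np.nonzero(m);print(xs.mean()+240,ys.mean()+240,len(xs))
print(pix2w('wrist',xs.mean()+240,ys.mean()+240,o['position'][2]-12.2+52))
```

```text
[590.89062911  32.78981311 111.64191964] 63.24832536844201 28.0167
wrist can1 [([592.0, 35.0, 97.0], 0.65), ([510.0, 39.0, 44.0], 0.62)]
wrist tray_floor []
315.4915824915825 309.341189674523 891
[593.03089373  33.4618111  151.44191964]
```

play_rows(
  deltas=[-0.15,0.05,0,0,0,0,-0.15,0.05,-1,0,0,0,-0.15,0.05,-2,0,0,0,-0.15,0.05,-3,0,0,0,-0.15,0.05,-4,0,0,0,-0.15,0.05,-4.8,0,0,0,-0.15,0.05,-5.1,0,0,0,-0.15,0.05,-5.1,0,0,0,-0.15,0.05,-5.1,0,0,0,-0.15,0.05,-5.1,0,0,0],
)

```text
clock: 29.0
position: [589.8, 34.6, 61.2]
orientation: [179.9, -0.1, 40.8]
wrist_force: [0.3, 0.3, -4.4]
width: 63.1
finger_force: 35.0
```

play_rows(
  deltas=[0,0,-0.1,0,0,0,0,0,-0.1,0,0,0,0,0,-0.1,0,0,0],
)

```text
clock: 29.25
position: [589.4, 34.6, 59.9]
orientation: [180.0, -0.0, 40.8]
wrist_force: [-0.8, 0.7, -5.0]
width: 63.2
finger_force: 35.0
```

play_rows(
  deltas=[0,0,0,0,0,0,0,0,0,0,0,0,0,0,0,0,0,0,0,0,1,0,0,0,0,0,3,0,0,0,0,0,6,0,0,0,0,0,10,0,0,0,0,0,14,0,0,0],
  jaw=0.85,
)

```text
clock: 29.92
position: [588.6, 34.8, 201.7]
orientation: [-180.0, 0.0, 40.8]
wrist_force: [1.4, -0.7, -0.3]
width: 78.1
finger_force: 0.0
```

play_rows(
  deltas=[-2,-3.4,0,0,0,0,-4,-7,0,0,0,0,-6,-10.5,0,0,0,0,-8,-14,0,0,0,0,-10,-17.5,0,0,0,0,-12,-21,0,0,0,0,-14,-24.5,0,0,0,0,-16,-28,0,0,0,0,-18,-31.5,0,0,0,0,-19.5,-34.2,0,0,0,0,-20.5,-35.8,0,0,0,0,-20.5,-35.8,0,0,0,0,-20.5,-35.8,0,0,0,0,-20.5,-35.8,0,0,0,0],
  jaw=1,
)

```text
clock: 31.08
position: [384.8, -322.7, 200.3]
orientation: [180.0, -0.0, 40.8]
wrist_force: [-0.6, -0.5, -0.5]
width: 91.5
finger_force: 0.0
```

```bash
cat >> h.py <<'E'
def dots(n,z=52):
    f=save('wrist',n);h=cv2.cvtColor(f,cv2.COLOR_RGB2HSV)
    m=cv2.inRange(h,(12,100,100),(30,255,255));k,_,s,c=cv2.connectedComponentsWithStats(m)
    for i in range(1,k):
        if s[i,4]>60: print(s[i,4],c[i].round(),pix2w('wrist',*c[i],z).round(1))
E
python3 - <<'E'
from h import *
o=robot.observe();print(o['position'],o['clock'])
dots('a13');lm('wrist',['can1']);save('side','s13');lm('side',['can1'])
E
```

```text
[ 384.7955968  -322.74808182  200.3269278 ] 31.0833
76 [373.  30.] [ 520.5 -262.6   52. ]
67 [371.  63.] [ 503.2 -276.8   52. ]
146 [319. 220.] [ 385.5 -326.2   52. ]
157 [470. 233.] [ 459.8 -429.3   52. ]
2265 [ 37. 404.] [  80.  -241.8   52. ]
2252 [594. 404.] [ 420.4 -636.9   52. ]
1130 [517. 477.] [ 317.4 -643.7   52. ]
wrist can1 [([461.0, -429.0, 1.0], 0.81), ([384.0, -326.0, 2.0], 0.79)]
side can1 [([456.0, -428.0, 0.0], 0.91), ([507.0, 38.0, 46.0], 0.74), ([383.0, -326.0, 1.0], 0.63)]
```

play_rows(
  deltas=[0.05,-0.25,-3,0,0,0,0.05,-0.25,-6,0,0,0,0.05,-0.25,-9,0,0,0,0.05,-0.25,-12,0,0,0,0.05,-0.25,-15,0,0,0,0.05,-0.25,-17,0,0,0,0.05,-0.25,-18.8,0,0,0,0.05,-0.25,-18.8,0,0,0,0.05,-0.25,-18.8,0,0,0,0.05,-0.25,-18.8,0,0,0],
)

```text
clock: 32.12
position: [385.6, -326.4, 13.0]
orientation: [179.9, 0.0, 40.8]
wrist_force: [-1.7, -0.0, 0.9]
width: 91.7
finger_force: 0.0
```

play_rows(
  deltas=[0,0,0,0,0,0,0,0,0,0,0,0,0,0,0,0,0,0,0,0,0,0,0,0,0,0,0,0,0,0,0,0,0,0,0,0],
  jaw=0.5,
)

```text
clock: 32.62
position: [385.0, -326.2, 12.2]
orientation: [180.0, 0.0, 40.8]
wrist_force: [-0.5, 1.0, 2.8]
width: 63.2
finger_force: 35.0
```

play_rows(
  deltas=[0,0,1,0,0,0,0,0,3,0,0,0,0,0,6,0,0,0,0.5,1,9,0,0,0,2,4,12,0,0,0,3.4,8,13,0,0,0,5,12,13,0,0,0,6.6,16,13,0,0,0,8.2,20,13,0,0,0,9.8,24,13,0,0,0,11.2,27,11,0,0,0,11.8,28.6,10,0,0,0,11.8,28.6,10,0,0,0,11.8,28.6,10,0,0,0,11.8,28.6,10,0,0,0],
)

```text
clock: 33.87
position: [502.3, -40.2, 111.7]
orientation: [-180.0, 0.1, 40.8]
wrist_force: [-0.9, 0.4, -4.1]
width: 63.2
finger_force: 35.0
```

Run:
```python
from h import *
o=robot.observe();print(o['position'],o['width'],o['clock'])
dots('a14',o['position'][2]+40);dots('a14b',98)
```

```text
[502.25099021 -40.20534989 111.66413022] 63.189789901344554 33.8667
797 [316.  21.] [584.   28.2 151.7]
628 [199. 155.] [522.8  31.5 151.7]
894 [316. 315.] [502.7 -41.3 151.7]
764 [110. 406.] [413.6  -2.5 151.7]
613 [521. 407.] [ 527.5 -135.5  151.7]
795 [315.  21.] [592.8  36.1  98. ]
624 [198. 155.] [510.6  40.6  98. ]
884 [316. 315.] [483.8 -57.9  98. ]
737 [111. 406.] [364.2  -5.8  98. ]
685 [521. 409.] [ 516.1 -185.8   98. ]
```

View pics/a14.png

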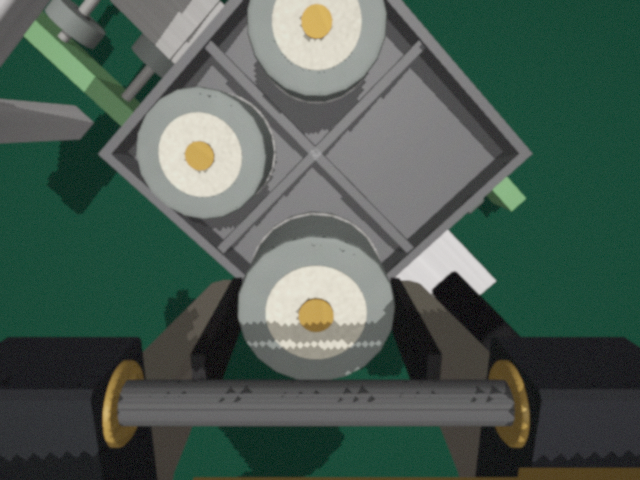

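play_rows(
  deltas=[0.1,0,-1,0,0,0,0.1,0,-2,0,0,0,0.1,0,-3,0,0,0,0.1,0,-4,0,0,0,0.1,0,-4.8,0,0,0,0.1,0,-5.1,0,0,0,0.1,0,-5.2,0,0,0,0.1,0,-5.2,0,0,0,0.1,0,-5.2,0,0,0,0.1,0,-5.2,0,0,0],
)

```text
clock: 34.8
position: [504.3, -40.0, 60.3]
orientation: [179.9, -0.0, 40.8]
wrist_force: [0.8, 0.8, -5.3]
width: 63.1
finger_force: 35.0
```

play_rows(
  deltas=[0,0,0,0,0,0,0,0,0,0,0,0,0,0,0,0,0,0,0,0,1,0,0,0,0,0,3,0,0,0,0,0,6,0,0,0,0,0,10,0,0,0,0,0,14,0,0,0],
  jaw=0.85,
)

```text
clock: 35.47
position: [503.1, -39.6, 201.7]
orientation: [-180.0, 0.0, 40.8]
wrist_force: [2.1, -0.1, 0.9]
width: 78.2
finger_force: 0.0
```

play_rows(
  deltas=[-0.4,-3.5,0,0,0,0,-0.8,-7,0,0,0,0,-1.2,-10.5,0,0,0,0,-1.6,-14,0,0,0,0,-2,-17.5,0,0,0,0,-2.4,-21,0,0,0,0,-2.8,-24.5,0,0,0,0,-3.2,-28,0,0,0,0,-3.6,-31.5,0,0,0,0,-4,-35,0,0,0,0,-4.3,-38,0,0,0,0,-4.3,-38.8,0,0,0,0,-4.3,-38.8,0,0,0,0,-4.3,-38.8,0,0,0,0,-4.3,-38.8,0,0,0,0],
  jaw=1,
)

```text
clock: 36.72
position: [461.2, -426.4, 200.2]
orientation: [-180.0, -0.0, 40.9]
wrist_force: [0.6, 0.0, 0.3]
width: 91.8
finger_force: 0.0
```

Run:
```python
from h import *
o=robot.observe();print(o['position'],o['clock'])
dots('a15');lm('wrist',['can1']);save('side','s15');lm('side',['can1'])
```

```text
[ 461.24560351 -426.44828423  200.19702571] 36.7167
107 [179.  13.] [ 511.9 -250.3   52. ]
101 [181.  46.] [ 494.5 -264.6   52. ]
174 [316. 221.] [ 459.4 -429.    52. ]
1886 [ 35. 403.] [ 156.1 -343.3   52. ]
1462 [597. 401.] [ 501.2 -740.3   52. ]
352 [426. 478.] [ 333.9 -681.4   52. ]
wrist can1 [([459.0, -430.0, 3.0], 0.85)]
side can1 [([591.0, 36.0, 51.0], 0.68), ([459.0, -428.0, 0.0], 0.61), ([508.0, 40.0, 44.0], 0.59)]
```

play_rows(
  deltas=[-0.15,-0.2,-3,0,0,0,-0.15,-0.2,-6,0,0,0,-0.15,-0.2,-9,0,0,0,-0.15,-0.2,-12,0,0,0,-0.15,-0.2,-15,0,0,0,-0.15,-0.2,-17,0,0,0,-0.15,-0.2,-18.8,0,0,0,-0.15,-0.2,-18.8,0,0,0,-0.15,-0.2,-18.8,0,0,0,-0.15,-0.2,-18.8,0,0,0],
)

```text
clock: 37.75
position: [460.0, -430.5, 13.3]
orientation: [179.9, 0.0, 40.8]
wrist_force: [-0.9, -0.2, 0.7]
width: 91.6
finger_force: 0.0
```

play_rows(
  deltas=[0,0,0,0,0,0,0,0,0,0,0,0,0,0,0,0,0,0,0,0,0,0,0,0,0,0,0,0,0,0,0,0,0,0,0,0],
  jaw=0.5,
)

```text
clock: 38.25
position: [459.2, -429.8, 12.3]
orientation: [-180.0, 0.0, 40.8]
wrist_force: [-1.7, 1.9, 4.7]
width: 63.0
finger_force: 35.0
```

play_rows(
  deltas=[0,0,1,0,0,0,0,0,3,0,0,0,0,0,6,0,0,0,0.5,1,9,0,0,0,2,4,12,0,0,0,4,8,15,0,0,0,6,12,16,0,0,0,8,16,16,0,0,0,10,20,16,0,0,0,11.5,24,16,0,0,0,12.6,28,16,0,0,0,12.6,32,16,0,0,0,12.6,36,15,0,0,0,12.6,38.3,13,0,0,0,12.6,38.3,11,0,0,0,12.6,38.3,10,0,0,0,12.6,38.3,10,0,0,0,12.6,38.3,10,0,0,0],
)

```text
clock: 39.75
position: [584.7, -47.9, 111.3]
orientation: [-180.0, 0.1, 40.7]
wrist_force: [1.0, 0.1, -4.1]
width: 63.1
finger_force: 35.0
```

Run:
```python
from h import *
o=robot.observe();print(o['position'],o['width'],o['clock'])
dots('a16',o['position'][2]+40)
```

```text
[584.73032624 -47.89876966 111.30542999] 63.06370122863775 39.75
633 [191. 153.] [604.7  26.6 151.3]
530 [ 91. 269.] [543.2  30.  151.3]
880 [316. 314.] [585.9 -49.  151.3]
803 [111. 407.] [496.1 -10.5 151.3]
668 [522. 409.] [ 609.6 -145.2  151.3]
```

play_rows(
  deltas=[0,0.15,-1,0,0,0,0,0.15,-2,0,0,0,0,0.15,-3,0,0,0,0,0.15,-4,0,0,0,0,0.15,-4.8,0,0,0,0,0.15,-5.1,0,0,0,0,0.15,-5.2,0,0,0,0,0.15,-5.2,0,0,0,0,0.15,-5.2,0,0,0,0,0.15,-5.2,0,0,0],
)

```text
clock: 40.63
position: [585.8, -45.5, 60.3]
orientation: [179.9, -0.0, 40.8]
wrist_force: [-0.2, -0.2, -4.2]
width: 63.6
finger_force: 35.0
```

play_rows(
  deltas=[0,0,0,0,0,0,0,0,0,0,0,0,0,0,0,0,0,0,0,0,1,0,0,0,0,0,3,0,0,0,0,0,6,0,0,0,0,0,10,0,0,0,0,0,14,0,0,0],
  jaw=0.85,
)

```text
clock: 41.3
position: [584.7, -45.2, 201.8]
orientation: [-180.0, 0.0, 40.8]
wrist_force: [0.2, 0.5, -0.1]
width: 77.9
finger_force: 0.0
```

play_rows(
  deltas=[-1,-2,0,0,0,-0.12,-2,-4,0,0,0,-0.24,-3,-6,0,0,0,-0.36,-4,-8,0,0,0,-0.48,-4.75,-8.7,0,0,0,-0.6,-4.75,-8.7,0,0,0,-0.72,-4.75,-8.7,0,0,0,-0.785,-4.75,-8.7,-2,0,0,-0.785,-4.75,-8.7,-4,0,0,-0.785,-4.75,-8.7,-4,0,0,-0.785,-4.75,-8.7,-4,0,0,-0.785],
  jaw=0.6,
)

```text
clock: 42.22
position: [537.3, -132.1, 159.8]
orientation: [-180.0, 0.1, -4.2]
wrist_force: [-0.1, 0.2, 0.2]
width: 55.2
finger_force: 0.0
```

Run:
```python
from h import *
o=robot.observe();print(o['position'],o['orientation'],o['clock'])
dots('a17',98);lm('wrist',['handle_top','can1'])
for c in('side','top'): save(c,'b'+c);lm(c,['can1','handle_top','pin'])
```

```text
[ 537.25205564 -132.09289125  159.83564015] [-1.79970095e+02  6.66852315e-02 -4.19296222e+00] 42.2167
388 [165. 178.] [587.9 -44.5  98. ]
403 [ 30. 179.] [593.1  37.7  98. ]
105 [517. 264.] [ 516.1 -260.6   98. ]
105 [535. 285.] [ 501.  -272.9   98. ]
311 [ 54. 304.] [511.  42.  98.]
309 [178. 304.] [505.  -39.2  98. ]
1027 [494. 401.] [ 415.4 -249.5   98. ]
571 [134. 408.] [429.4   4.3  98. ]
wrist handle_top [([537.0, -132.0, 116.0], 0.65)]
wrist can1 [([586.0, -44.0, 47.0], 0.94), ([589.0, 40.0, 46.0], 0.9), ([505.0, -42.0, 41.0], 0.66), ([511.0, 40.0, 44.0], 0.65)]
side can1 [([501.0, -38.0, 45.0], 0.93), ([590.0, 38.0, 50.0], 0.87), ([508.0, 39.0, 45.0], 0.85), ([584.0, -48.0, 46.0], 0.78), ([758.0, 231.0, 2.0], 0.67)]
side handle_top [([536.0, -130.0, 119.0], 0.67)]
side pin [([707.0, 280.0, 52.0], 0.84), ([378.0, 277.0, 61.0], 0.77), ([704.0, 381.0, 50.0], 0.69), ([555.0, 130.0, 61.0], 0.16)]
top can1 [([592.0, -44.0, 43.0], 0.85), ([506.0, -36.0, 50.0], 0.82), ([508.0, 42.0, 46.0], 0.77), ([592.0, 36.0, 45.0], 0.63)]
top handle_top [([540.0, -131.0, 117.0], 0.91)]
top pin [([703.0, 283.0, 51.0], 0.55), ([381.0, 276.0, 62.0], 0.53), ([702.0, 380.0, 55.0], 0.5), ([591.0, 33.0, 48.0], 0.38), ([759.0, 227.0, 0.0], 0.19)]
```

View pics/a17.png

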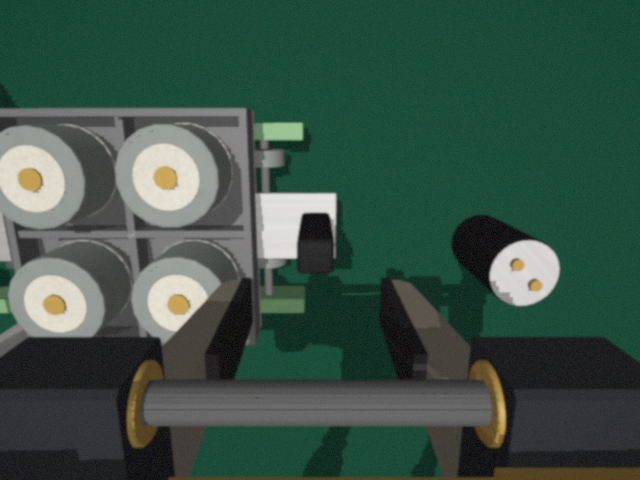

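play_rows(
  deltas=[0,0,-2,0,0,0,0,0,-4,0,0,0,0,0,-6,0,0,0,0,0,-8,0,0,0,0,0,-8.2,0,0,0,0,0,-8.2,0,0,0,0,0,-8.2,0,0,0],
)

```text
clock: 43.35
position: [538.3, -132.7, 78.7]
orientation: [180.0, -0.1, -4.2]
wrist_force: [0.8, 0.6, 0.1]
width: 54.9
finger_force: 0.0
```

play_rows(
  deltas=[0,0,0,0,0,0,0,0,0,0,0,0,0,0,0,0,0,0,0,0,0,0,0,0,0,0,0,0,0,0,0,0,0,0,0,0,0,0,0,0,0,0,0,0,0,0,0,0],
  jaw=0,
  grip_force=35,
)

```text
clock: 44.02
position: [538.0, -132.0, 78.1]
orientation: [-180.0, -0.0, -4.2]
wrist_force: [0.5, 3.5, 3.3]
width: 21.8
finger_force: 35.0
```

play_rows(
  deltas=[0.02,0.3,0,0,0,0,0.06,0.9,0,0,0,0,0.12,1.8,0,0,0,0,0.2,2.9,0,0,0,0,0.28,4,0,0,0,0,0.36,5.1,0,0,0,0,0.43,6.2,0,0,0,0,0.51,7.3,0,0,0,0,0.59,8.4,0,0,0,0,0.66,9.5,0,0,0,0,0.74,10.6,0,0,0,0,0.82,11.7,0,0,0,0,0.9,12.8,0,0,0,0,0.97,13.9,0,0,0,0,1.04,14.9,0,0,0,0,1.1,15.7,0,0,0,0,1.14,16.3,0,0,0,0,1.17,16.7,0,0,0,0,1.18,16.85,0,0,0,0,1.18,16.85,0,0,0,0],
)

```text
clock: 45.68
position: [550.2, 37.6, 78.1]
orientation: [-179.9, -0.1, -4.2]
wrist_force: [2.8, 0.9, 5.2]
width: 21.5
finger_force: 35.0
```

play_rows(
  deltas=[0,0.1,0,0,0,0,0,0.2,0,0,0,0,0,0.2,0,0,0,0,0,0.2,0,0,0,0],
)

```text
clock: 46.02
position: [550.2, 37.6, 78.1]
orientation: [179.9, -0.1, -4.2]
wrist_force: [2.4, -5.9, 5.4]
width: 22.0
finger_force: 35.0
```

play_rows(
  deltas=[0,0,0,0,0,0,0,0,0,0,0,0,0,0,0,0,0,0,0,0,1,0,0,0,0,0,4,0,0,0,0,0,8,0,0,0,-1,1,11,0,0,0,-3,4,12,0,0,0,-5,7,12,0,0,0,-7.3,10.2,12,0,0,0,-9.6,13.5,12,0,0,0,-12,17,12,0,0,0,-14.4,20.4,11,0,0,0,-16,22.8,10,0,0,0,-16.9,23.9,8,0,0,0,-16.9,23.9,7,0,0,0,-16.9,23.9,7,0,0,0,-16.9,23.9,7,0,0,0],
  jaw=0.6,
)

```text
clock: 47.52
position: [380.6, 276.5, 147.6]
orientation: [180.0, 0.1, -4.2]
wrist_force: [1.1, -0.7, 0.7]
width: 55.2
finger_force: 0.0
```

Run:
```python
from h import *
o=robot.observe();print(o['position'],o['clock'])
for c in('wrist','side','top'): save(c,'d'+c);lm(c,['pin','handle_top','tray_floor','can1'])
f=cv2.imread('pics/dwrist.png')[200:360,240:400];s=cv2.imread('pics/dside.png')[210:390,230:430]
cv2.imwrite('pics/c18.png',np.hstack([cv2.resize(f,(400,400)),cv2.resize(s,(400,400))]))
```

```text
[380.56274573 276.47603633 147.64424984] 47.5167
wrist pin [([377.0, 275.0, 60.0], 0.93)]
wrist handle_top []
wrist tray_floor [([379.0, 275.0, 61.0], 0.61)]
wrist can1 [([521.0, 208.0, 46.0], 0.9), ([515.0, 127.0, 44.0], 0.62)]
side pin [([377.0, 275.0, 61.0], 0.77), ([704.0, 380.0, 50.0], 0.62), ([706.0, 283.0, 55.0], 0.57), ([559.0, 128.0, 125.0], 0.2)]
side handle_top [([547.0, 38.0, 120.0], 0.62)]
side tray_floor [([558.0, 166.0, 51.0], 0.81)]
side can1 [([512.0, 130.0, 43.0], 0.84), ([523.0, 208.0, 46.0], 0.68), ([597.0, 124.0, 47.0], 0.57)]
top pin [([523.0, 210.0, 43.0], 0.63), ([704.0, 378.0, 56.0], 0.44), ([702.0, 279.0, 49.0], 0.4), ([518.0, 131.0, 48.0], 0.4)]
top handle_top [([554.0, 533.0, 1.0], 0.64), ([551.0, 38.0, 121.0], 0.57), ([506.0, -269.0, -3.0], 0.26)]
top tray_floor [([556.0, 166.0, 44.0], 0.86)]
top can1 [([605.0, 202.0, 46.0], 0.81), ([601.0, 124.0, 45.0], 0.64), ([517.0, 130.0, 50.0], 0.64), ([520.0, 212.0, 44.0], 0.6)]
```

play_rows(
  deltas=[0.05,0.05,-2,0,0,0,0.05,0.05,-4,0,0,0,0.05,0.05,-6,0,0,0,0.05,0.05,-8,0,0,0,0.05,0.05,-9.5,0,0,0,0.05,0.05,-9.9,0,0,0,0.05,0.05,-9.9,0,0,0,0.05,0.05,-9.9,0,0,0],
)

```text
clock: 48.93
position: [381.5, 277.9, 49.4]
orientation: [-180.0, -0.0, -4.2]
wrist_force: [0.6, -0.8, 0.0]
width: 55.1
finger_force: 0.0
```

play_rows(
  deltas=[0,0,0,0,0,0,0,0,0,0,0,0,0,0,0,0,0,0,0,0,0,0,0,0,0,0,0,0,0,0,0,0,0,0,0,0,0,0,0,0,0,0,0,0,0,0,0,0],
  jaw=0,
  grip_force=40,
)

```text
clock: 49.6
position: [381.3, 277.7, 49.0]
orientation: [-180.0, -0.0, -4.2]
wrist_force: [-1.3, -0.8, 3.4]
width: 22.8
finger_force: 40.0
```

play_rows(
  deltas=[0,0,1,0,0,0,0,0,3,0,0,0,0,0,6,0,0,0,0,0,9,0,0,0,1,0.1,9.5,0,0,0,4,0.4,9.5,0,0,0,7,0.8,9.5,0,0,0,10,1.1,9.5,0,0,0,13,1.4,9.5,0,0,0,16,1.7,9.5,0,0,0,18.2,2,9.5,0,0,0,18.9,2.05,9.5,0,0,0,18.9,2.05,9.5,0,0,0,18.9,2.05,9.5,0,0,0,18.9,2.05,9.5,0,0,0,18.9,2.05,9.5,0,0,0],
)

```text
clock: 50.93
position: [568.7, 298.3, 143.8]
orientation: [180.0, 0.0, -4.2]
wrist_force: [0.2, 0.4, -1.5]
width: 23.5
finger_force: 40.0
```

Run:
```python
from h import *
o=robot.observe();print(o['position'],o['width'],o['clock'])
f=save('wrist','e1');lm('wrist',['pin','dock_hole'])
cv2.imwrite('pics/e1c.png',cv2.resize(f[190:340,230:400,::-1],(680,600),interpolation=cv2.INTER_CUBIC))
```

```text
[568.67509861 298.32044051 143.80185735] 23.548053475551786 50.9333
wrist pin [([566.0, 296.0, 155.0], 0.88), ([705.0, 384.0, 55.0], 0.78), ([702.0, 279.0, 49.0], 0.71)]
wrist dock_hole [([572.0, 296.0, 74.0], 0.58)]
```

View pics/e1c.png

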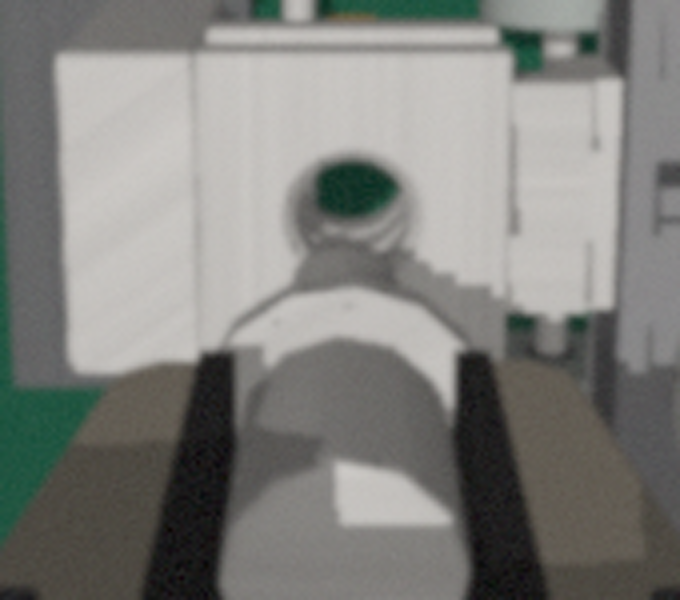

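Run:
```python
from h import *
o=robot.observe();T=o['position'];print(T)
print('hole',pix2w('wrist',318,243.8,75))
p=pix2w('wrist',316.8,261.3,T[2]+17)
t=np.array([np.cos(np.radians(-4.2)),np.sin(np.radians(-4.2))])
print('pin',p[:2]-17*t)
```

```text
[569.3092436  298.2988795  143.94857162]
hole [568.72957453 296.67435287  75.        ]
pin [567.5201904  297.81990217]
```

play_rows(
  deltas=[0,0,-0.5,0,0,0,0,0,-1.2,0,0,0,0,0,-1.8,0,0,0,0,0,-2.2,0,0,0,0,0,-2.5,0,0,0,0,0,-2.8,0,0,0,0,0,-3.1,0,0,0,0,0,-3.4,0,0,0,0,0,-3.7,0,0,0,0,0,-4.0,0,0,0,0,0,-4.0,0,0,0,0,0,-4.0,0,0,0],
)

```text
clock: 52.08
position: [569.9, 298.1, 103.5]
orientation: [180.0, 0.0, -4.2]
wrist_force: [0.8, -0.1, -1.7]
width: 23.2
finger_force: 40.0
```

Going in freely. Continue downward.

play_rows(
  deltas=[0,0,-0.4,0,0,0,0,0,-0.8,0,0,0,0,0,-1.2,0,0,0,0,0,-1.6,0,0,0,0,0,-2.0,0,0,0,0,0,-2.3,0,0,0,0,0,-2.6,0,0,0,0,0,-2.6,0,0,0],
)

```text
clock: 52.75
position: [569.5, 298.0, 76.8]
orientation: [180.0, 0.1, -4.2]
wrist_force: [-0.5, -0.8, -1.8]
width: 23.3
finger_force: 40.0
```

play_rows(
  deltas=[0,0,-0.2,0,0,0,0,0,-0.4,0,0,0,0,0,-0.6,0,0,0,0,0,-0.8,0,0,0,0,0,-1.0,0,0,0,0,0,-1.2,0,0,0,0,0,-1.3,0,0,0,0,0,-1.3,0,0,0,0,0,-1.3,0,0,0],
)

```text
clock: 53.5
position: [569.6, 298.1, 64.3]
orientation: [180.0, 0.1, -4.2]
wrist_force: [-2.0, 0.8, -1.3]
width: 22.9
finger_force: 40.0
```

play_rows(
  deltas=[0,0,-0.1,0,0,0,0,0,-0.2,0,0,0,0,0,-0.3,0,0,0,0,0,-0.3,0,0,0,0,0,-0.3,0,0,0],
)

```text
clock: 53.92
position: [570.0, 298.2, 64.2]
orientation: [180.0, 0.0, -4.2]
wrist_force: [-8.5, -2.0, 12.4]
width: 23.4
finger_force: 40.0
```

Run:
```python
from h import *
f=save('side','f1');lm('side',['pin']);save('wrist','f1w');lm('wrist',['pin'])
print(robot.observe()['wrist_force'])
```

```text
side pin [([705.0, 378.0, 48.0], 0.84), ([705.0, 283.0, 53.0], 0.63), ([571.0, 299.0, 73.0], 0.6)]
wrist pin [([568.0, 298.0, 75.0], 0.7)]
[-8.6910981  -2.63699016 12.21440471]
```

play_rows(
  deltas=[0,0,-0.15,0,0,0,0,0,-0.2,0,0,0,0,0,-0.2,0,0,0,0,0,-0.2,0,0,0],
)

```text
clock: 54.45
position: [570.1, 298.2, 64.1]
orientation: [180.0, 0.0, -4.2]
wrist_force: [-14.4, -3.9, 22.3]
width: 23.2
finger_force: 40.0
```

play_rows(
  deltas=[0,0,0.3,0,0,0,0,0,0.4,0,0,0,0,0,0.4,0,0,0,0,0,0.4,0,0,0,0,0,2,0,0,0,0,0,5,0,0,0,0,0,8,0,0,0,0,0,11,0,0,0,0,0,13,0,0,0,0,0,13,0,0,0,0,0,13,0,0,0],
  jaw=0.7,
)

```text
clock: 55.37
position: [570.9, 298.3, 190.4]
orientation: [-180.0, -0.1, -4.2]
wrist_force: [0.1, -0.1, -1.0]
width: 64.5
finger_force: 0.0
```

Run:
```python
from h import *
print(robot.observe()['position'],robot.observe()['clock'])
f=save('side','g1');lm('side',['pin','tray_floor','handle_top','can1']);w=save('wrist','g1w');lm('wrist',['pin','can1'])
cv2.imwrite('pics/g1c.png',np.hstack([cv2.resize(f[200:380,220:400,::-1],(400,400)),cv2.resize(w[:320,160:480,::-1],(400,400))]))
```

```text
[570.90706507 298.29654544 190.43787888] 55.3667
side pin [([707.0, 379.0, 52.0], 0.81), ([704.0, 279.0, 52.0], 0.62), ([786.0, -202.0, -4.0], 0.56), ([567.0, 299.0, 77.0], 0.52), ([411.0, 442.0, 3.0], 0.21)]
side tray_floor [([557.0, 164.0, 49.0], 0.78), ([599.0, 125.0, 48.0], 0.55)]
side handle_top [([547.0, 38.0, 120.0], 0.94)]
side can1 [([604.0, 204.0, 50.0], 0.9), ([513.0, 130.0, 44.0], 0.67), ([599.0, 125.0, 49.0], 0.61), ([518.0, 211.0, 46.0], 0.59)]
wrist pin [([568.0, 296.0, 78.0], 0.8), ([703.0, 279.0, 50.0], 0.7), ([701.0, 382.0, 53.0], 0.66)]
wrist can1 [([524.0, 208.0, 45.0], 0.93), ([596.0, 128.0, 47.0], 0.93), ([516.0, 130.0, 44.0], 0.74), ([603.0, 209.0, 44.0], 0.63)]
```

View pics/g1c.png

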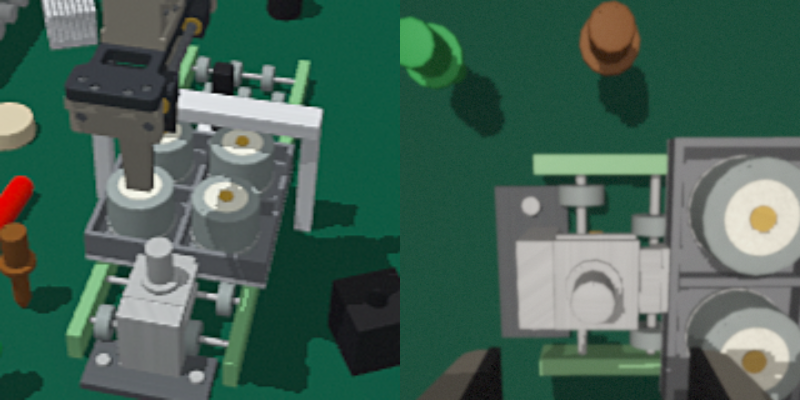

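Run:
```python
from h import *
a=cv2.imread('pics/s0.png',0);b=cv2.imread('pics/g1.png',0)
t=a[302:335,278:306]
r=cv2.matchTemplate(cv2.resize(b[290:350,265:320],None,fx=4,fy=4,interpolation=2),cv2.resize(t,None,fx=4,fy=4,interpolation=2),cv2.TM_CCOEFF_NORMED)
_,v,_,l=cv2.minMaxLoc(r);print(v,265+l[0]/4-278,290+l[1]/4-302)
print(w2pix('side',(570,298,117)),w2pix('side',(570,298,113)))
```

```text
0.9115161299705505 0.0 0.5
(np.float64(290.4621902367208), np.float64(309.87059167295365)) (np.float64(290.50903591224244), np.float64(311.38109485273986))
```

Pin seated at the same pixel height as at the start (0.5 px, about 1 mm or less); handing in.

```bash
python3 -c "
from cell import robot
print(robot.hand_in())"
```

```text
the job is handed in; nothing more can be done
None
```

The job is handed in after about 55 s of the 210 s allowed; the hand-in call printed no verdict. At the last check all four cans stood in their own tray pockets, the carriage was against the dock stop, and the pin was seated in fork and lug with the gripper clear.

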